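Load the board tester and close it up

TASK

Pick up the green circuit board and lay it gently (do not drop it) flat into the pocket of the tester's pulled-out black tray, white plug towards the tester, and let go. Then slide the tray fully in, close the lid completely, swing the red-ended clamp over until it is fully down on the lid, and only then push the green start button all the way in and let it come back. Leave the blue board and everything else on the bench where they are.

Things in the scene. Friction and masses are not known exactly. Their poses are not given: they have to be found in the camera images.
- fixture: Board tester, fixed on a 2 mm red mat: grey base plate (x -200 to +70, y -95 to +95 mm, 12 thick), blue U-shaped housing (110 x 132 mm, 60 mm high, open to -x). Origin: underside, below the housing's middle. Axes: x away from the robot (tray slides along it), y to the left (lid hinge side), z up.
- tray (a joint): Slide of the black tray, in m: 0 = fully home in the housing, up to 0.115 = pulled out to the tester's -x (towards the robot). Stays where it is left (about 1.5 N friction).
- pocket (a point): Centre of the floor of the tray's pocket, moving with the tray. Axes as the tester's. Pocket 88 mm along x, 68 mm along y, 6 mm deep; its floor is 22 mm above the tester's underside. The tray's front plate (92 mm wide, 10 mm thick) lies 55 mm to -x of this point and rises 29 mm above the pocket floor.
- tray_tab (a point): Middle of the top of the yellow pull tab on the tray's front plate, 55 mm to -x of the pocket centre and 64 mm above its floor. The tab is upright, 10 mm thick along x, 30 mm wide along y, 35 mm tall above the front plate.
- lid (a joint): Hinge of the lid, in rad: 0 = closed flat on the housing, about 1.57 = upright, at most 2.1 = leaning back to the tester's +y. Stiff hinge: stays where left, moved by about 2 to 4 N near the edge.
- lid_hinge (a point): On the lid's hinge line (parallel to the tester's x), at the middle of its length; 5 mm to +x and 72 mm to +y of the tester's origin, 60 mm above its underside. Underside of the lid lies at this height when closed.
- lid_edge (a point): Middle of the lid's free edge on its outer (upper) face, 137 mm from the hinge. The lid is an aluminium plate, 106 mm along x, 137 mm long, 10 mm thick, with a clear window near the hinge; the 70 mm next to the free edge are solid.
- clamp (a joint): Hinge of the clamp arm, in rad: 0 = fully down on the closed lid (arm level, pointing to the tester's +y), 1.57 = upright, at most 2.3 = leaning away to the tester's -y. Stays where left; moved by about 2 N at the end.
- clamp_hinge (a point): Hinge point of the clamp (axis parallel to the tester's x): 5 mm to +x and 88 mm to -y of the tester's origin, 80 mm above its underside.
- clamp_tip (a point): Outer end of the clamp's red grip, 82 mm from the hinge. Steel arm 14 mm wide and 10 mm thick; the red grip is 24 mm wide, covers the last 36 mm and rises to 12 mm above the hinge line when down.
- green_board: The board to load: green, 80 x 60 x 3 mm, 0.1 kg. Origin: centre of its underside. On it a dark finned heatsink, 40 mm along its x, 24 mm along its y, top 25 mm above the underside (a good grip across its y). White plug 9 x 44 mm at its +x end, up to 12 mm high; two small capacitors at the -x end, up to 13 mm. Lies on the mat.
- green_board_plug (a point): Top middle of the green board's white plug, 35 mm to the board's +x.
- start_box: Grey box 110 x 80 x 45 mm, fixed, carrying the start button. Origin: centre of its underside.
- start (a joint): Travel of the green start button, in m: 0 = out, 0.006 = fully pressed, springs back; takes 4 N.
- start_top (a point): Centre of the top of the green start button, 15 mm radius, pressed straight down.
- blue_board: A second board of the same shape but blue; not wanted. Leave alone.
- screwdriver: Screwdriver 170 mm, lying on the bench near the robot. Leave alone.
- flux_jar: Jar, 50 mm wide, 55 mm high. Leave alone.
- spool: Aluminium spool, 60 mm wide, 50 mm high. Leave alone.
- parts_box: White divided box 80 x 120 x 45 mm. Leave alone.
- brush: Brush 160 mm, lying. Leave alone.
- tip_tin: Brass bowl, 64 mm wide, 35 mm high. Leave alone.
There are look-alikes about, which are no part of the job. Leave any purple or yellow look-alike of the start_box alone.

How it is judged:
By the outcome, as a careful person would: the job done as asked, in the order asked, and still so for the second after the job is handed in, with the robot touching nothing.
It also fails if it takes over 72 s, if anything falls off the work surface, if the arm or the gripper's body presses on something with over 40 N, if the wrist force passes 120 N, or if a joint passes its speed limit or range.

ROBOT

A 6-joint arm with a two-finger parallel gripper is mounted at the origin on the work surface. World frame = base frame: x ahead of the robot, y to its left, z up, the work surface at z = 0. Lengths are in m, angles in degrees, forces in N, time in s.
With the tool pointing down it reaches from about 0.25 to 0.725 m from the base axis. Payload 9.7 kg.
Tool frame: the origin (TCP) lies midway between the tips of the shut fingers; the grasp point (between the pads) lies 19 mm behind it; z points along the fingers, y is the line along which they close (so a half turn about z gives the same grasp; the last joint's range is limited). The gripper opens to 85 mm and grips with 20 to 120 N. Pads are 22 mm wide; open, the fingers measure 114 mm over their backs; the gripper's body (76 mm by 85 mm) begins 54 mm behind the grasp point. The pads swing forward as they close: fully open they stand 13 mm farther back than shut.
Start: joints at [-63.083, 4.979, 10.078, 95.1, 0, 90], TCP at [0.249, -0.49, 0.208] pointing down, gripper open.
Joint ranges: [-179.16, 179.16], [-48.56, 103.87], [-65.8, 70.77], [-126.05, 130.52], [-82.76, 87.17], [-180, 180]. Speed limits (degrees/s): [127.2, 127.2, 147.25, 180, 180, 180].

INTERFACE

Orientations are given as [roll, pitch, yaw] about the fixed x, y, z axes, in that order (R = Rz(yaw) Ry(pitch) Rx(roll)).
In Python, from workcell import readout, imaging, bot, spotter gives the robot as it stands.
- The arm moves only by the shell command python3 -m jog 'ROWS' [FORCE]. ROWS is JSON, a list of rows, each an object with "rotation": the turn, a rotation vector about the world's x, y, z in degrees, a list of three; "translation": the shift along the world's x, y, z in mm, a list of three; "grip": the finger opening in mm, from 0 to 85.4. In form: [{"rotation": [wx, wy, wz], "translation": [dx, dy, dz], "grip": grip}, ...]. A call has 1 to 20 rows; each row is the pose to reach, as a shift and turn from the pose commanded when the call began; what a row does not reach only later rows make up. A row lasts 1/10 s, in which the tool goes at most 50 mm and 8.59 degrees, less where a joint would pass 70% of its speed; a pose out of reach is approached as far as the arm can. A call with a gripper value outside its range is refused whole. The fingers move at their own pace and stop on an object; FORCE is the grip in N (left out, the last holds). Time passes only in rows, so rows that repeat a pose let the fingers close. It gives the time, the measured TCP pose, the force, the opening and the grip force at its end, in the units of the state.
- readout.get_obs(): the state, without advancing time (a new reading comes with each control period).
- imaging.camera(name): name is "scene" or "top" or "wrist"; returns (picture, depth): 400x640x3 uint8, red, green, blue; 400x640 float32, m along the optical axis (not along the pixel's ray), 0 where there is no reading.
- imaging.camera_info(name): a dict with "vertical_fov" (degrees; the focal length in pixels is half the picture's height over the tangent of half this angle, whatever the lens; pixels are square), "cx", "cy" (the principal point, pixels), "extrinsics" (4x4, takes a point from camera to world coordinates); the wrist camera has in their place "tool_from_camera" (4x4, takes a point from camera to tool coordinates, whose origin is the TCP and whose axes are the flange's). Camera axes: x right, y down, z forward; pixel columns grow to the right and rows downward; lengths in m; the calibration is good to about 2 mm. A picture is of the moment at which its call begins: read the wrist's pose just before it. camera_info takes no time and is no camera call.
- bot.job_done(): hands the job in; it is judged then, once.
Trained networks look in the newest picture that a camera, given by its name, has taken for a name from the list of things; names that differ only in an ending like _2 or _b are one class to them, and where a whole thing is asked for, a point or a joint stands for the part that bears it (a point fixed in the world has none). Each returns a list of dicts, best first, with "confidence" (0 to 1); they miss things now and then, are a little off and sometimes report something else, mostly with a low value. They report only what shows in the picture. A call takes as long as a camera call. They do not tell look-alikes from the thing itself.
- spotter.spot_in(camera, target): "box" ([centre column, centre row, width, height] in pixels, round what is visible of it).
- spotter.mark_of(camera, target): "uv" ([column, row] in pixels: a listed point, or the origin of a listed thing).
The state is a dict: "time": time; "q": joint angles; "qd": joint speeds; "joint_efforts": joint torques, N m; "ee_pos": TCP position; "tcp_rot": TCP orientation; "wrist_force": force on the tool from outside, world axes, zero at the start; "torque": the same for the moment, N m; "opening": finger opening in m; "grasp_force": force on a finger pad.
Only numpy, scipy, OpenCV 4.12 (cv2) and the standard library are available. Lean on these libraries where they do the work, as an engineer would, in place of code of your own. Each camera call takes 0.05 s, during which the arm holds its last target. There are 200 camera calls.

## Working session

There is one attempt and no reset: what is moved stays moved. The work goes in short steps, Python scripts to look and compute and a shell command to move; the robot and the scene stay as the last step left them, time stands still between calls to the robot, and variables do not carry over. Pictures are saved under pics/ and viewed, at most 10 in all, crops included, and the job is handed in when it is done.

```bash
mkdir -p pics; cat > h.py <<'E'
import numpy as np, cv2
from workcell import readout, imaging, bot, spotter
from scipy.spatial.transform import Rotation as R
def ext(cam):
    i=imaging.camera_info(cam)
    if 'extrinsics' in i: return i,np.array(i['extrinsics'])
    o=readout.get_obs(); T=np.eye(4); T[:3,:3]=R.from_euler('xyz',o['tcp_rot'],degrees=True).as_matrix(); T[:3,3]=o['ee_pos']
    return i,T@np.array(i['tool_from_camera'])
def shot(cam,fn=None):
    i,T=ext(cam); p,d=imaging.camera(cam)
    if fn: cv2.imwrite('pics/'+fn,p[:,:,::-1])
    return p,d,i,T
def world(s,u,v,z=None):
    p,d,i,T=s; f=200/np.tan(np.radians(i['vertical_fov'])/2)
    r=np.array([(u-i['cx'])/f,(v-i['cy'])/f,1])
    if z is None:
        w=d[max(0,int(v)-1):int(v)+2,max(0,int(u)-1):int(u)+2]; w=w[w>0]
        return T[:3,:3]@(r*np.median(w))+T[:3,3] if len(w) else None
    dr=T[:3,:3]@r; return T[:3,3]+dr*(z-T[2,3])/dr[2]
E
cat > a.py <<'E'
from h import *
np.set_printoptions(precision=4,suppress=True)
print(readout.get_obs())
for c in ['top','scene']:
    s=shot(c,c+'1.png'); print(c,s[2]['vertical_fov'],s[3])
    for t in ['fixture','pocket','tray_tab','lid_hinge','lid_edge','clamp_hinge','clamp_tip','green_board','green_board_plug','start_top','start_box']:
        for m in spotter.mark_of(c,t)[:3]: print(t,round(m['confidence'],2),np.round(m['uv'],1),world(s,*m['uv']))
E
python3 a.py
```

```text
{'time': 0.0, 'q': array([-63.0844,   5.011 ,  10.0316,  95.0987,  -0.0003,  89.9997]), 'qd': array([ 0.0671, -0.0421, -0.0306,  0.0465, -0.0611,  0.0133]), 'joint_efforts': array([  0.0006, -52.0381,  46.4811,   0.0162,   0.0001,  -0.    ]), 'ee_pos': array([ 0.2488, -0.4902,  0.2071]), 'tcp_rot': array([-179.9218,    0.0003,   26.9159]), 'wrist_force': array([-0.5989,  0.9348, -0.29  ]), 'torque': array([0.0052, 0.0631, 0.0066]), 'grasp_force': 0.0, 'opening': 0.08527015007738209}
top 49.174266319339054 [[ 0.0169 -0.99    0.1401  0.338 ]
 [-0.9999 -0.0166  0.0038  0.1048]
 [-0.0015 -0.1401 -0.9901  1.3496]
 [ 0.      0.      0.      1.    ]]
fixture 0.82 [354.8 173.2] [0.6244 0.0093 0.013 ]
fixture 0.48 [355.7 212.1] [0.5013 0.0063 0.0202]
pocket 0.66 [353.  211.7] [0.5022 0.0147 0.0219]
pocket 0.29 [258.1 194.1] [0.5445 0.3001 0.0678]
tray_tab 0.57 [352.2 226.8] [0.4504 0.0209 0.084 ]
lid_hinge 0.85 [335.  166.1] [0.6452 0.0715 0.0166]
lid_edge 0.93 [309.4 152.4] [0.6919 0.1528 0.0003]
clamp_hinge 0.56 [386.8 170.4] [ 0.6193 -0.0802  0.0832]
clamp_tip 0.56 [387.4 173. ] [ 0.6111 -
[... 1098 characters left out ...]
ge 0.6 [292.3 239. ] [0.6878 0.091  0.1067]
clamp_hinge 0.71 [242.8 223.3] [ 0.6289 -0.0856  0.0902]
clamp_hinge 0.51 [276.1 284.7] [0.8114 0.0675 0.0338]
clamp_tip 0.5 [230.2 204.7] [ 0.6167 -0.1239  0.1521]
green_board 0.58 [192.7 230. ] [ 0.6054 -0.28    0.0076]
green_board_plug 0.79 [199.3 229.8] [ 0.6048 -0.2557  0.012 ]
green_board_plug 0.72 [241.3 223.5] [ 0.6281 -0.0911  0.0878]
start_top 0.6 [375.  170.1] [0.2302 0.3026 0.0668]
start_top 0.48 [364.8 223.8] [0.5135 0.2959 0.0465]
start_top 0.39 [451.9 194. ] [0.3288 0.5807 0.0684]
start_box 0.72 [375.3 183.4] [0.2767 0.3098 0.0399]
start_box 0.61 [453.4 204.6] [0.3558 0.5893 0.0434]
start_box 0.57 [360.5 203.2] [0.3654 0.2665 0.0105]
```

View pics/top1.png

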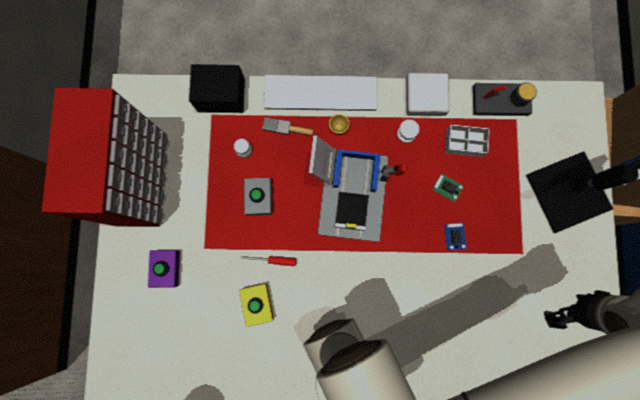

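View pics/scene1.png

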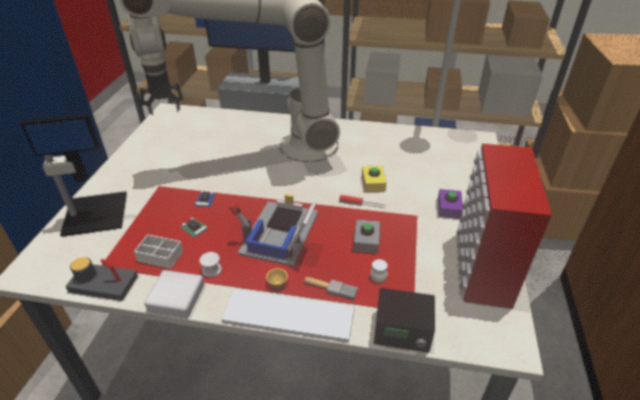

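The top picture shows the green board at about (447,187) and the tester at (355,190), with its lid leaning back at (320,158) and its clamp at (392,170). The grey start box is at (257,196). The yellow (257,305) and purple (163,268) boxes are decoys. The scene picture agrees with this.

```bash
python3 -m jog '[{"rotation":[0,0,5],"translation":[30,30,60],"grip":85},{"rotation":[0,0,10],"translation":[290,215,100],"grip":85},{"rotation":[0,0,10],"translation":[290,215,100],"grip":85},{"rotation":[0,0,10],"translation":[290,215,100],"grip":85},{"rotation":[0,0,10],"translation":[290,215,100],"grip":85},{"rotation":[0,0,10],"translation":[290,215,100],"grip":85},{"rotation":[0,0,10],"translation":[290,215,100],"grip":85},{"rotation":[0,0,10],"translation":[290,215,100],"grip":85},{"rotation":[0,0,10],"translation":[290,215,100],"grip":85},{"rotation":[0,0,10],"translation":[290,215,100],"grip":85},{"rotation":[0,0,10],"translation":[290,215,100],"grip":85},{"rotation":[0,0,10],"translation":[290,215,100],"grip":85},{"rotation":[0,0,10],"translation":[290,215,100],"grip":85},{"rotation":[0,0,10],"translation":[290,215,100],"grip":85}]' 40
python3 - <<'E'
from h import *
np.set_printoptions(precision=4,suppress=True)
s=shot('wrist','w1.png'); print(s[2],readout.get_obs()['tcp_rot'])
for t,z in [('green_board',.002),('green_board_plug',.014)]:
    for m in spotter.mark_of('wrist',t)[:2]: print(t,m,world(s,*m['uv']),world(s,*m['uv'],z))
g=cv2.cvtColor(s[0],cv2.COLOR_RGB2HSV); mask=cv2.inRange(g,(40,60,30),(90,255,255))
c=max(cv2.findContours(mask,0,1)[0],key=cv2.contourArea); r=cv2.minAreaRect(c); b=cv2.boxPoints(r)
P=[world(s,*p,.005) for p in b]; print(b,np.array(P),np.mean(P,0)); 
for i in range(2): e=P[i+1]-P[i]; print(np.linalg.norm(e),np.degrees(np.arctan2(e[1],e[0])))
E
```

```text
time: 2.6
ee_pos: [0.5384, -0.276, 0.308]
tcp_rot: [180.0, -0.0, 36.9]
wrist_force: [-0.2, 1.2, -0.3]
opening: 0.0851
grasp_force: 0.0
{'vertical_fov': 64.71333188765918, 'cx': 316.67156726353574, 'cy': 201.09851463567358, 'tool_from_camera': array([[ 0.0011, -0.9565, -0.2917,  0.0731],
       [ 1.    ,  0.0008,  0.0011,  0.0001],
       [-0.0008, -0.2917,  0.9565, -0.1661],
       [ 0.    ,  0.    ,  0.    ,  1.    ]])} [179.9853  -0.007   36.8682]
green_board {'uv': [339.1, 136.2], 'confidence': 0.79} [ 0.5821 -0.2844  0.011 ] [ 0.5818 -0.2854  0.002 ]
green_board {'uv': [221.9, 2.8], 'confidence': 0.31} [ 0.6167 -0.1082  0.1415] [ 0.625  -0.0562  0.002 ]
green_board_plug {'uv': [335.7, 114.8], 'confidence': 0.97} [ 0.6028 -0.2625  0.006 ] [ 0.6027 -0.262   0.014 ]
green_board_plug {'uv': [340.9, 136.7], 'confidence': 0.54} [ 0.5836 -0.2852  0.0257] [ 0.5832 -0.2866  0.014 ]
[[311.4927 116.4283]
 [349.5385  99.3077]
 [371.6548 148.4553]
 [333.6091 165.5759]] [[ 0.5801 -0.2362  0.005 ]
 [ 0.6312 -0.2652  0.005 ]
 [ 0.5968 -0.3346  0.005 ]
 [ 0.5428 -0.3053  0.005 ]] [ 0.5877 -0.2853  0.005 ]
0.058791644467252324 -29.62513573954893
0.07743755849688115 -116.37334813891763
```

View pics/w1.png

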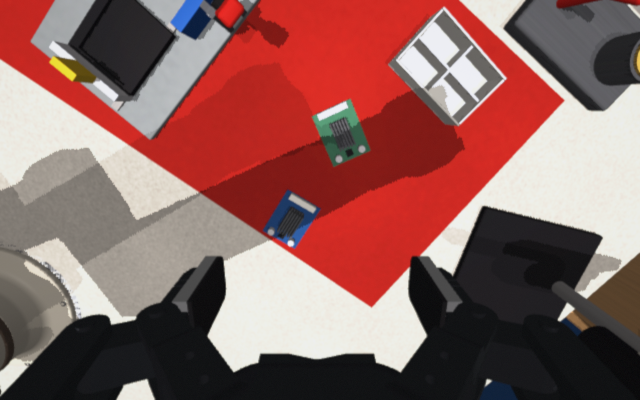

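The green board is at (341,133), with its white plug up at (334,110). The blue board at (290,218) stays clear. I'll go closer, aligned with the board.

```bash
python3 -m jog '[{"rotation":[0,0,8],"translation":[16,-3,-50],"grip":85},{"rotation":[0,0,16],"translation":[32,-6,-100],"grip":85},{"rotation":[0,0,24],"translation":[48,-10,-150],"grip":85},{"rotation":[0,0,24],"translation":[48,-10,-187],"grip":85},{"rotation":[0,0,24],"translation":[48,-10,-187],"grip":85},{"rotation":[0,0,24],"translation":[48,-10,-187],"grip":85},{"rotation":[0,0,24],"translation":[48,-10,-187],"grip":85}]'
cat > b.py <<'E'
from h import *
import sys
np.set_printoptions(precision=4,suppress=True)
s=shot('wrist','w2.png'); o=readout.get_obs(); print(o['ee_pos'],o['tcp_rot'])
g=cv2.cvtColor(s[0],cv2.COLOR_RGB2HSV); mask=cv2.inRange(g,(40,60,30),(90,255,255))
c=max(cv2.findContours(mask,0,1)[0],key=cv2.contourArea); b=cv2.boxPoints(cv2.minAreaRect(c))
P=[world(s,*p,.005) for p in b]; print(b,np.array(P),np.mean(P,0)); 
for i in range(2): e=P[i+1]-P[i]; print(np.linalg.norm(e),np.degrees(np.arctan2(e[1],e[0])))
for t,z in [('green_board',.002),('green_board_plug',.014)]:
    for m in spotter.mark_of('wrist',t)[:1]: print(t,m,world(s,*m['uv'],z))
# heatsink: points by depth 20-32 mm high
p,d,i,T=s; f=200/np.tan(np.radians(i['vertical_fov'])/2); v,u=np.mgrid[:400,:640]
W=np.stack([(u-i['cx'])/f*d,(v-i['cy'])/f*d,d],-1)@T[:3,:3].T+T[:3,3]
x0,y0=np.mean(P,0)[:2]
k=(d>0)&(W[...,2]>.019)&(W[...,2]<.035)&(np.hypot(W[...,0]-x0,W[...,1]-y0)<.04)
r=cv2.minAreaRect((W[k][:,:2]*1e3).astype('float32')); print('heatsink',k.sum(),r,np.median(W[k][:,2]))
E
python3 b.py
```

```text
time: 3.45
ee_pos: [0.5881, -0.2861, 0.1247]
tcp_rot: [179.7, -0.0, 60.9]
wrist_force: [0.4, 0.2, 0.2]
opening: 0.0851
grasp_force: 0.0
[ 0.5882 -0.2861  0.1248] [179.6965  -0.0179  60.8932]
[[282. 225.]
 [282. 143.]
 [347. 143.]
 [347. 225.]] [[ 0.5406 -0.3033  0.005 ]
 [ 0.5809 -0.2358  0.005 ]
 [ 0.6318 -0.2642  0.005 ]
 [ 0.5955 -0.334   0.005 ]] [ 0.5872 -0.2843  0.005 ]
0.07863325627976112 59.11565384522863
0.05824720859785482 -29.086505134455283
green_board {'uv': [312.1, 187.1], 'confidence': 0.64} [ 0.5841 -0.2852  0.002 ]
green_board_plug {'uv': [314.7, 151.1], 'confidence': 0.79} [ 0.6036 -0.2553  0.014 ]
heatsink 823 ((586.9833374023438, -284.9136657714844), (39.834266662597656, 23.797386169433594), 60.4407958984375) 0.027009951661436327
```

View pics/w2.png

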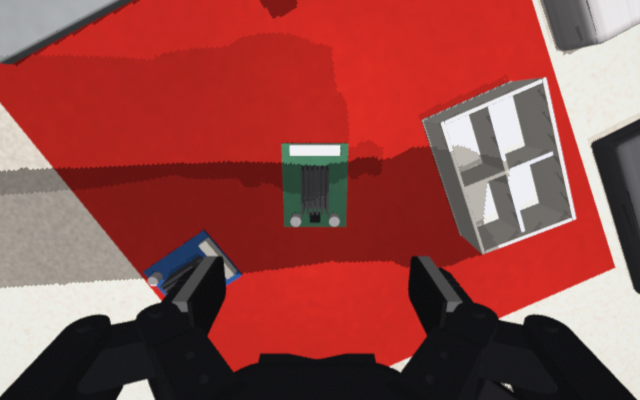

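The close view shows the board square to the gripper, centred at (314,185), with its plug at (315,151). The heatsink centre is at (0.587, -0.285) with its top at 27 mm, which matches the given sizes. I'll grasp it.

```bash
python3 -m jog '[{"rotation":[0,0,-0.5],"translation":[0,0,-40],"grip":60},{"rotation":[0,0,-0.5],"translation":[0,0,-75],"grip":60},{"rotation":[0,0,-0.5],"translation":[0,0,-100],"grip":60},{"rotation":[0,0,-0.5],"translation":[0,0,-112],"grip":60},{"rotation":[0,0,-0.5],"translation":[0,0,-112],"grip":60},{"rotation":[0,0,-0.5],"translation":[0,0,-112],"grip":15},{"rotation":[0,0,-0.5],"translation":[0,0,-112],"grip":15},{"rotation":[0,0,-0.5],"translation":[0,0,-112],"grip":15},{"rotation":[0,0,-0.5],"translation":[0,0,-112],"grip":15},{"rotation":[0,0,-0.5],"translation":[0,0,-112],"grip":15},{"rotation":[0,0,-0.5],"translation":[0,0,-112],"grip":15}]' 40
```

```text
time: 4.7
ee_pos: [0.5871, -0.2854, 0.009]
tcp_rot: [180.0, -0.0, 60.4]
wrist_force: [-0.1, -0.4, -0.0]
opening: 0.015
grasp_force: 0.0
```

```bash
python3 -c "
from h import *
shot('wrist','w3.png'); print(readout.get_obs()['opening'],readout.get_obs()['grasp_force'])"
```

```text
0.014891051044132178 0.0
```

View pics/w3.png

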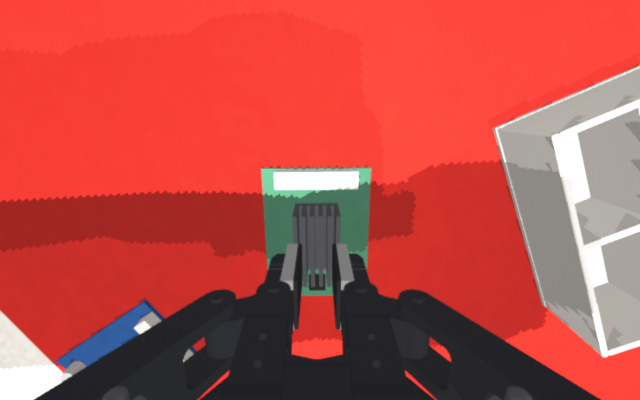

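The pads at (300..337, 245..325) look as if they have closed over the heatsink rather than around it. I'll measure the fingertip height from the depth image.

```bash
python3 -c "
from h import *
np.set_printoptions(precision=4,suppress=True)
s=shot('wrist')
Ti=np.linalg.inv(s[3]);o=readout.get_obs()
M=R.from_euler('xyz',o['tcp_rot'],degrees=True).as_matrix()
for u,v in [(290,248),(290,255),(290,270),(290,300),(346,255),(346,270),(346,300),(298,280),(318,220),(318,240),(318,265),(318,282),(275,265),(362,265),(318,290),(310,181),(285,205)]:
  w=world(s,u,v); print(u,v,s[0][v,u],w, None if w is None else M.T@(w-o['ee_pos']))
"
```

```text
290 248 [124 124 123] [ 0.5808 -0.2707  0.0415] [ 0.0097 -0.0126 -0.0326]
290 255 [124 123 123] [ 0.5813 -0.271   0.0485] [ 0.0097 -0.0121 -0.0397]
290 270 [124 124 124] [ 0.5822 -0.2716  0.0615] [ 0.0096 -0.011  -0.0527]
290 300 [35 35 39] [ 0.582  -0.2744  0.0783] [ 0.0071 -0.0097 -0.0695]
346 255 [124 123 123] [ 0.6027 -0.2836  0.0477] [ 0.0093  0.0128 -0.0388]
346 270 [124 124 123] [ 0.6017 -0.2828  0.0614] [ 0.0095  0.0115 -0.0525]
346 300 [35 36 39] [ 0.6004 -0.2811  0.0831] [ 0.0104  0.0095 -0.0743]
298 280 [29 27 29] [ 0.5828 -0.277   0.0619] [ 0.0052 -0.0079 -0.053 ]
318 220 [87 86 89] [ 0.5939 -0.2742  0.0134] [ 0.0131  0.0005 -0.0046]
318 240 [84 85 88] [ 0.5871 -0.2863  0.0089] [-0.0008  0.0005 -0.    ]
318 265 [80 80 84] [ 0.5795 -0.2998  0.0096] [-0.0163  0.0006 -0.0008]
318 282 [47 47 49] [ 0.5732 -0.311   0.0071] [-0.0291  0.0006  0.0018]
275 265 [38 39 42] [ 0.5737 -0.2711  0.0505] [ 0.0059 -0.0186 -0.0417]
362 265 [39 39 43] [ 0.6069 -0.2904  0.0498] [ 0.0055  0.0197 -0.041 ]
318 290 [ 64 100  81] [ 0.5704 -0.316   0.0068] [-0.0348  0.0006  0.0021]
310 181 [255 255 255] [ 0.601  -0.2531  0.014 ] [ 0.035  -0.0038 -0.0051]
285 205 [ 70 117  91] [ 0.5806 -0.2599  0.0051] [ 0.019  -0.0181  0.0038]
```

The fingertips are really about 30 mm behind the stated TCP (tip height about 40 mm), so the pads closed above the heatsink. I'll open and go lower in checked steps.

```bash
python3 -m jog '[{"rotation":[0,0,0],"translation":[0,0,0],"grip":50},{"rotation":[0,0,0],"translation":[0,0,0],"grip":50},{"rotation":[0,0,0],"translation":[0,0,0],"grip":50},{"rotation":[0,0,0],"translation":[0,0,-6],"grip":50},{"rotation":[0,0,0],"translation":[0,0,-12],"grip":50},{"rotation":[0,0,0],"translation":[0,0,-12],"grip":50}]' 40
python3 -c "
from h import *
np.set_printoptions(precision=4,suppress=True)
s=shot('wrist')
p,d,i,T=s; f=200/np.tan(np.radians(i['vertical_fov'])/2); v,u=np.mgrid[:400,:640]
W=np.stack([(u-i['cx'])/f*d,(v-i['cy'])/f*d,d],-1)@T[:3,:3].T+T[:3,3]
o=readout.get_obs();L=(W-o['ee_pos'])@R.from_euler('xyz',o['tcp_rot'],degrees=True).as_matrix()
g=(abs(p.astype(int).max(-1)-p.min(-1))<8)&(p[...,0]>90)&(p[...,0]<160)&(d>0)&(abs(L[...,0])<.02)&(abs(L[...,1])<.05)&(L[...,2]>-.08)
print(g.sum(),L[g].min(0),L[g].max(0),W[g][:,2].min(),o['ee_pos'],o['wrist_force'])
"
```

```text
time: 5.4
ee_pos: [0.5862, -0.2851, -0.0048]
tcp_rot: [-179.9, 0.0, 60.4]
wrist_force: [1.1, -0.3, -0.7]
opening: 0.0503
grasp_force: 0.0
982 [-0.0197 -0.0461 -0.079 ] [ 0.0112  0.0332 -0.0123] 0.008160743379927032 [ 0.5865 -0.2852 -0.0042] [0.7631 1.3569 0.5865]
```

```bash
python3 -m jog '[{"rotation":[0,0,0],"translation":[0,0,-3],"grip":50},{"rotation":[0,0,0],"translation":[0,0,-6],"grip":50},{"rotation":[0,0,0],"translation":[0,0,-6],"grip":50}]' 40
python3 -c "
from h import *
np.set_printoptions(precision=4,suppress=True)
s=shot('wrist','w4.png')
p,d,i,T=s
o=readout.get_obs();M=R.from_euler('xyz',o['tcp_rot'],degrees=True).as_matrix()
for u in (255,260,265,372,376,380):
  for v in range(225,275,4):
    w=world(s,u,v); print(u,v,p[v,u],w[2].round(4),((w-o['ee_pos'])@M).round(4)) if abs(int(p[v,u,0])-124)<6 and w is not None else 0
"
```

```text
time: 5.75
ee_pos: [0.5868, -0.2853, -0.0097]
tcp_rot: [-180.0, 0.0, 60.4]
wrist_force: [-0.8, -1.0, 0.6]
opening: 0.0501
grasp_force: 0.0
255 249 [123 122 122] 0.0234 [ 0.0094 -0.0288 -0.0328]
255 253 [122 122 122] 0.0274 [ 0.0094 -0.0281 -0.0369]
376 249 [122 121 121] 0.0235 [ 0.0095  0.027  -0.0329]
380 249 [122 122 122] 0.0236 [ 0.0096  0.0288 -0.0331]
380 253 [123 123 123] 0.027 [ 0.0093  0.0282 -0.0365]
380 257 [123 122 122] 0.0317 [ 0.0097  0.0273 -0.0412]
```

View pics/w4.png

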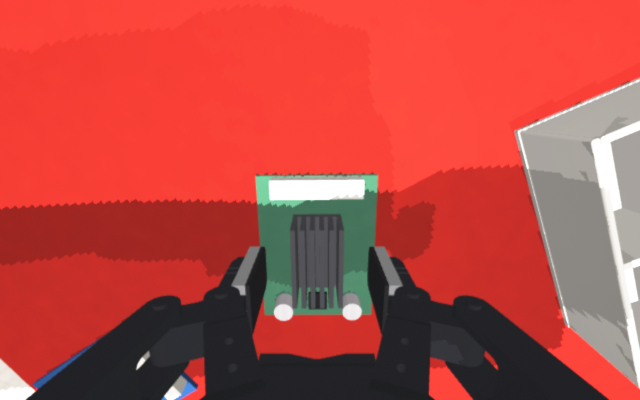

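The pads now straddle the heatsink (x 292..343), with tips at about 21 mm, 31 mm behind the TCP. I'll lower 9 mm more and close.

```bash
python3 -m jog '[{"rotation":[0,0,0],"translation":[0,0,-4],"grip":50},{"rotation":[0,0,0],"translation":[0,0,-9],"grip":50},{"rotation":[0,0,0],"translation":[0,0,-9],"grip":15},{"rotation":[0,0,0],"translation":[0,0,-9],"grip":15},{"rotation":[0,0,0],"translation":[0,0,-9],"grip":15},{"rotation":[0,0,0],"translation":[0,0,-9],"grip":15},{"rotation":[0,0,0],"translation":[0,0,-9],"grip":15}]' 40
```

```text
time: 6.5
ee_pos: [0.5869, -0.2854, -0.0183]
tcp_rot: [-180.0, 0.0, 60.4]
wrist_force: [-1.0, 1.0, -0.6]
opening: 0.0233
grasp_force: 40.0
```

The board is gripped (23 mm opening, 40 N). I'll lift it and carry it to where the wrist camera sees the tray.

```bash
python3 -m jog '[{"rotation":[0,0,0],"translation":[0,0,10],"grip":15},{"rotation":[0,0,0],"translation":[0,0,50],"grip":15},{"rotation":[0,0,-4],"translation":[0,0,100],"grip":15},{"rotation":[0,0,-12],"translation":[-10,10,150],"grip":15},{"rotation":[0,0,-20],"translation":[-30,40,190],"grip":15},{"rotation":[0,0,-28],"translation":[-50,75,220],"grip":15},{"rotation":[0,0,-36],"translation":[-75,110,250],"grip":15},{"rotation":[0,0,-44],"translation":[-100,150,280],"grip":15},{"rotation":[0,0,-52],"translation":[-125,190,300],"grip":15},{"rotation":[0,0,-60],"translation":[-150,230,300],"grip":15},{"rotation":[0,0,-64],"translation":[-167,270,300],"grip":15},{"rotation":[0,0,-64],"translation":[-167,285,300],"grip":15},{"rotation":[0,0,-64],"translation":[-167,285,300],"grip":15},{"rotation":[0,0,-64],"translation":[-167,285,300],"grip":15},{"rotation":[0,0,-64],"translation":[-167,285,300],"grip":15},{"rotation":[0,0,-64],"translation":[-167,285,300],"grip":15}]' 40
cat > c.py <<'E'
from h import *
import sys
np.set_printoptions(precision=4,suppress=True)
s=shot('wrist',sys.argv[1]); o=readout.get_obs(); print(o['ee_pos'],o['tcp_rot'],o['opening'],o['grasp_force'])
for t,z in [('pocket',.024),('tray_tab',.088),('fixture',.002),('lid_hinge',.062),('lid_edge',None),('clamp_hinge',.082),('clamp_tip',None),('green_board_plug',None)]:
    for m in spotter.mark_of('wrist',t)[:2]: print(t,round(m['confidence'],2),np.round(m['uv'],1),world(s,*m['uv']), world(s,*m['uv'],z) if z else '')
E
python3 c.py w5.png
```

```text
time: 8.1
ee_pos: [0.4196, -0.0163, 0.2814]
tcp_rot: [-179.4, 0.1, -2.7]
wrist_force: [0.8, 0.2, -1.3]
opening: 0.0231
grasp_force: 40.0
[ 0.4196 -0.0162  0.2814] [-179.3465    0.0576   -2.6494] 0.023304963603365855 39.9633279579939
pocket 0.7 [289.9  94.5] [0.5071 0.0154 0.0249] [0.5071 0.0155 0.024 ]
tray_tab 0.92 [283.4 141.1] [0.4557 0.0206 0.0878] [0.4557 0.0206 0.088 ]
lid_edge 0.23 [290.2  93.2] [0.5087 0.015  0.0243] 
clamp_hinge 0.38 [134.7 208.9] [0.3615 0.2509 0.0181] [0.3811 0.2102 0.082 ]
green_board_plug 0.74 [318.4 193.7] [ 0.4558 -0.0202  0.3139]
```

View pics/w5.png

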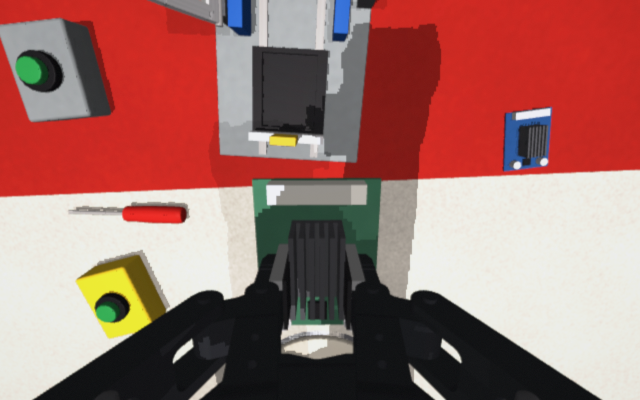

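The picture shows the pocket at (290,92), the tab at (283,141) and the base plate's front corners at (219,153) and (357,161). The held board hangs straight, with its plug at (318,193) towards the tester. I'll fit the tester's pose from depth edges and measure the held board too.

```bash
cat > d.py <<'E'
from h import *
np.set_printoptions(precision=4,suppress=True)
o=readout.get_obs(); s=shot('wrist'); p,d,i,T=s; f=200/np.tan(np.radians(i['vertical_fov'])/2); v,u=np.mgrid[:400,:640]
W=np.stack([(u-i['cx'])/f*d,(v-i['cy'])/f*d,d],-1)@T[:3,:3].T+T[:3,3]
print(o['ee_pos'],o['tcp_rot'])
gray=(p.max(-1).astype(int)-p.min(-1)<25)
def fit(a,b): # robust line b=k a+c
    k=np.polyfit(a,b,1)
    for _ in range(3): r=abs(b-np.polyval(k,a)); m=r<max(.0008,np.median(r)*2); k=np.polyfit(a[m],b[m],1)
    return k,m.sum(),abs(b-np.polyval(k,a))[m].mean()
B=(d>0)&gray&(W[...,2]>.008)&(W[...,2]<.02)&(W[...,0]>.38)&(W[...,0]<.62)&(abs(W[...,1])<.13)
X,Y=W[...,0],W[...,1]
e=[]
for c in range(222,356): 
    r=np.where(B[:,c])[0]
    if len(r): e.append((X[r[-1],c],Y[r[-1],c]))
e=np.array(e); kf=fit(e[:,1],e[:,0]); print('front x=ky+c',kf,'yaw',-np.degrees(np.arctan(kf[0][0])))
for nm,w in(('left',0),('right',-1)):
    e=[]
    for r in range(40,145):
        c=np.where(B[r])[0]
        if len(c): e.append((X[r,c[w]],Y[r,c[w]]))
    e=np.array(e); k=fit(e[:,0],e[:,1]); print(nm,k,np.degrees(np.arctan(k[0][0])), 'y at .45,.55',np.polyval(k[0],[.45,.55]))
# black tray (pocket opening incl. rims)
K=(d>0)&(p.max(-1)<75)&(W[...,2]>.018)&(W[...,2]<.04)&(X>.43)&(X<.6)&(abs(Y-.015)<.06)
r=cv2.minAreaRect((W[K][:,:2]*1e3).astype('float32')); print('tray',K.sum(),r,np.percentile(W[K][:,2],[5,50,95]))
# held board: green pixels
g=cv2.cvtColor(p,cv2.COLOR_RGB2HSV); G=cv2.inRange(g,(40,60,20),(95,255,255))>0
G&=(d>0)&(W[...,2]>.2); L=(W-o['ee_pos'])@R.from_euler('xyz',o['tcp_rot'],degrees=True).as_matrix()
print('board z tool',np.percentile(L[G][:,2],[10,50,90]))
q=L[G]; z=np.median(q[:,2]); q=q[abs(q[:,2]-z)<.006]; print(q.min(0),q.max(0),cv2.minAreaRect((q[:,:2]*1e3).astype('float32')))
A=np.linalg.lstsq(np.c_[q[:,:2],np.ones(len(q))],q[:,2],rcond=None)[0]; print('plane slopes deg',np.degrees(A[:2]))
H=(d>0)&(p.min(-1)>150)&(L[...,2]>-.06)&(L[...,2]<0)&(L[...,0]>.02)&(L[...,0]<.06)&(abs(L[...,1])<.04); print('plug tool',L[H].min(0),L[H].max(0),np.median(L[H],0))
E
python3 d.py
```

```text
[ 0.4193 -0.0155  0.2818] [-179.3422    0.0087   -2.5506]
front x=ky+c (array([0.1012, 0.4232]), np.int64(130), np.float64(0.0003663412331450912)) yaw -5.7763065783977305
left (array([-0.107 ,  0.1647]), np.int64(95), np.float64(0.00035501113513128476)) -6.1085144511029 y at .45,.55 [0.1165 0.1058]
right (array([-0.1038, -0.0248]), np.int64(104), np.float64(0.0003570845961589508)) -5.925924809521579 y at .45,.55 [-0.0716 -0.0819]
tray 6168 ((525.3802490234375, 22.276500701904297), (115.70848083496094, 133.30584716796875), 79.2030258178711) [0.0229 0.0248 0.0311]
board z tool [-0.0242 -0.0234 -0.0226]
[-0.0393 -0.029  -0.0292] [ 0.041   0.0308 -0.0208] ((0.7858047485351562, 1.0517406463623047), (59.85353088378906, 80.2165756225586), 89.7087631225586)
plane slopes deg [ 0.0753 -0.0398]
plug tool [ 0.0281 -0.0293 -0.0341] [ 0.0403  0.0229 -0.0224] [ 0.0362  0.0154 -0.0323]
```

```bash
cat > e.py <<'E'
from h import *
np.set_printoptions(precision=4,suppress=True)
o=readout.get_obs(); print(o['q'],o['qd'],o['ee_pos'],o['tcp_rot'])
s=shot('wrist'); p=s[0]; u0,v0=290,95
D=((p.max(-1)<80)*255).astype('uint8'); D[:44]=0; D[135:]=0
n,l,st,ce=cv2.connectedComponentsWithStats(cv2.morphologyEx(D,cv2.MORPH_OPEN,np.ones((3,3))))
k=l[v0,u0]; print(st[k]); m=(l==k).astype('uint8')
r=cv2.minAreaRect(max(cv2.findContours(m,0,1)[0],key=cv2.contourArea)); P=np.array([world(s,*q,.030) for q in cv2.boxPoints(r)]); print(P,P.mean(0),np.linalg.norm(P[1]-P[0]),np.linalg.norm(P[2]-P[1]))
cv2.imwrite('pics/p6.png',cv2.resize(p[0:170,200:390,::-1],None,fx=4,fy=3.5,interpolation=cv2.INTER_CUBIC))
for v in (56,70,84,100,115,122,126,130,134,138,142): print(v,[(c,round(float(world(s,c,v)[2]),4)) for c in (250,254,258,262,290,318,322,326,330)])
E
python3 e.py
```

```text
[ -2.5983 -10.2594   3.8146 104.0802   0.6596 179.9436] [ 0.039  -0.105   0.0424 -0.0735  0.0757 -0.0816] [ 0.4193 -0.0155  0.2818] [-179.3404    0.0055   -2.5419]
[ 254   47   75   88 6104]
[[ 0.4652  0.0719  0.03  ]
 [ 0.5641  0.0556  0.03  ]
 [ 0.5554 -0.0338  0.03  ]
 [ 0.4557 -0.0243  0.03  ]] [0.5101 0.0174 0.03  ] 0.1002575174931797 0.08979484243230065
56 [(250, 0.0141), (254, 0.0298), (258, 0.0305), (262, 0.0305), (290, 0.0241), (318, 0.0283), (322, 0.0301), (326, 0.0304), (330, 0.0142)]
70 [(250, 0.0141), (254, 0.0298), (258, 0.0302), (262, 0.0287), (290, 0.0244), (318, 0.0285), (322, 0.0303), (326, 0.0303), (330, 0.0145)]
84 [(250, 0.0145), (254, 0.0299), (258, 0.03), (262, 0.0292), (290, 0.0242), (318, 0.0296), (322, 0.03), (326, 0.0302), (330, 0.014)]
100 [(250, 0.0139), (254, 0.0304), (258, 0.0303), (262, 0.0294), (290, 0.0237), (318, 0.0303), (322, 0.0301), (326, 0.0152), (330, 0.014)]
115 [(250, 0.014), (254, 0.0308), (258, 0.0297), (262, 0.0301), (290, 0.0239), (318, 0.0295), (322, 0.0303), (326, 0.0144), (330, 0.0139)]
122 [(250, 0.0141), (254, 0.0302), (258, 0.0299), (262, 0.0293), (290, 0.0245), (318, 0.0306), (322, 0.0298), (326, 0.0143), (330, 0.0142)]
126 [(250, 0.0141), (254, 0.03), (258, 0.0299), (262, 0.0289), (290, 0.0243), (318, 0.0307), (322, 0.0299), (326, 0.0144), (330, 0.0138)]
130 [(250, 0.014), (254, 0.0313), (258, 0.031), (262, 0.0307), (290, 0.0298), (318, 0.0307), (322, 0.0305), (326, 0.0139), (330, 0.014)]
134 [(250, 0.0534), (254, 0.0533), (258, 0.0535), (262, 0.053), (290, 0.0527), (318, 0.0315), (322, 0.0307), (326, 0.0139), (330, 0.0143)]
138 [(250, 0.0531), (254, 0.0529), (258, 0.0536), (262, 0.053), (290, 0.0878), (318, 0.053), (322, 0.053), (326, 0.014), (330, 0.0144)]
142 [(250, 0.014), (254, 0.014), (258, 0.0145), (262, 0.0182), (290, 0.0885), (318, 0.0532), (322, 0.0532), (326, 0.0141), (330, 0.0144)]
```

View pics/p6.png

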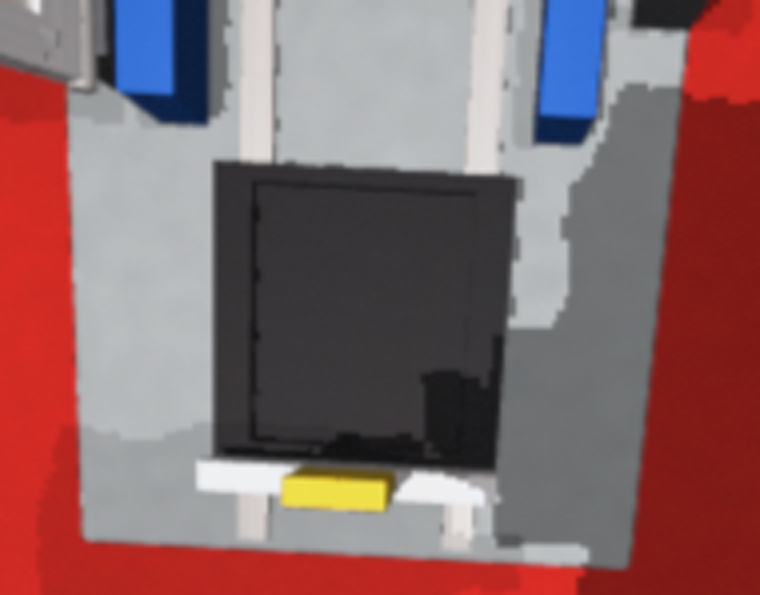

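Joint 6 is at its 180° limit, so this grasp cannot reach the tester's yaw of about -6°. I'll set the board down on free mat right of the tester at about (0.50, -0.17), then re-grip it with a half turn.

```bash
python3 -m jog '[{"rotation":[0,0,0],"translation":[20,-40,-20],"grip":15},{"rotation":[0,0,0],"translation":[40,-80,-50],"grip":15},{"rotation":[0,0,0],"translation":[60,-120,-80],"grip":15},{"rotation":[0,0,0],"translation":[80,-165,-110],"grip":15},{"rotation":[0,0,0],"translation":[80,-165,-155],"grip":15},{"rotation":[0,0,0],"translation":[80,-165,-200],"grip":15},{"rotation":[0,0,0],"translation":[80,-165,-235],"grip":15},{"rotation":[0,0,0],"translation":[80,-165,-260],"grip":15},{"rotation":[0,0,0],"translation":[80,-165,-260],"grip":15},{"rotation":[0,0,0],"translation":[80,-165,-260],"grip":15}]' 40
python3 -c "
from h import *
s=shot('top'); o=readout.get_obs(); print(o['q'],o['ee_pos'],o['tcp_rot'])"
```

```text
time: 9.65
ee_pos: [0.4994, -0.1805, 0.0225]
tcp_rot: [-179.3, 0.0, -2.5]
wrist_force: [0.8, -0.5, -0.5]
opening: 0.0231
grasp_force: 39.9
[-20.23051698   3.1149603  -12.31260075  74.67082537   0.62799035
 162.30537129] [ 0.50012462 -0.18070897  0.02348664] [-1.79371815e+02 -9.71379812e-02 -2.53695997e+00]
```

```bash
python3 -m jog '[{"rotation":[-0.65,0,0],"translation":[0,0,-20],"grip":15},{"rotation":[-0.65,0,0],"translation":[0,0,-30],"grip":15},{"rotation":[-0.65,0,0],"translation":[0,0,-36],"grip":15},{"rotation":[-0.65,0,0],"translation":[0,0,-38],"grip":15},{"rotation":[-0.65,0,0],"translation":[0,0,-38],"grip":15},{"rotation":[-0.65,0,0],"translation":[0,0,-38],"grip":15}]' 40
```

```text
time: 10.3
ee_pos: [0.4997, -0.1806, -0.0155]
tcp_rot: [180.0, -0.1, -2.5]
wrist_force: [0.1, 0.5, -1.5]
opening: 0.0228
grasp_force: 40.0
```

```bash
python3 -m jog '[{"rotation":[0,0,0],"translation":[0,0,-1.5],"grip":15},{"rotation":[0,0,0],"translation":[0,0,-2.5],"grip":15},{"rotation":[0,0,0],"translation":[0,0,-2.5],"grip":15},{"rotation":[0,0,0],"translation":[0,0,-2.5],"grip":50},{"rotation":[0,0,0],"translation":[0,0,-2.5],"grip":50},{"rotation":[0,0,0],"translation":[0,0,-2.5],"grip":50},{"rotation":[0,0,0],"translation":[0,0,-2.5],"grip":50},{"rotation":[0,0,0],"translation":[0,0,20],"grip":60},{"rotation":[0,0,0],"translation":[0,0,60],"grip":60},{"rotation":[0,0,8.5],"translation":[0,0,70],"grip":60},{"rotation":[0,0,17],"translation":[0,0,70],"grip":60},{"rotation":[0,0,25.5],"translation":[0,0,70],"grip":60},{"rotation":[0,0,34],"translation":[0,0,70],"grip":60},{"rotation":[0,0,42.5],"translation":[0,0,70],"grip":60},{"rotation":[0,0,51],"translation":[0,0,70],"grip":60},{"rotation":[0,0,59.5],"translation":[0,0,70],"grip":60},{"rotation":[0,0,68],"translation":[0,0,70],"grip":60},{"rotation":[0,0,76.5],"translation":[0,0,70],"grip":60},{"rotation":[0,0,85],"translation":[0,0,70],"grip":60},{"rotation":[0,0,90],"translation":[0,0,70],"grip":60}]' 40
python3 -m jog '[{"rotation":[0,0,8.5],"translation":[0,0,0],"grip":60},{"rotation":[0,0,17],"translation":[0,0,0],"grip":60},{"rotation":[0,0,25.5],"translation":[0,0,0],"grip":60},{"rotation":[0,0,34],"translation":[0,0,0],"grip":60},{"rotation":[0,0,42.5],"translation":[0,0,0],"grip":60},{"rotation":[0,0,51],"translation":[0,0,0],"grip":60},{"rotation":[0,0,59.5],"translation":[0,0,0],"grip":60},{"rotation":[0,0,68],"translation":[0,0,0],"grip":60},{"rotation":[0,0,76.5],"translation":[0,0,0],"grip":60},{"rotation":[0,0,85],"translation":[0,0,0],"grip":60},{"rotation":[0,0,90],"translation":[0,0,0],"grip":60},{"rotation":[0,0,90],"translation":[0,0,0],"grip":60},{"rotation":[0,0,90],"translation":[0,0,0],"grip":60},{"rotation":[0,0,90],"translation":[0,0,0],"grip":60}]' 40
sed -e "s/w2.png/w7.png/" b.py > b2.py; python3 b2.py
```

```text
time: 12.3
ee_pos: [0.4993, -0.1805, 0.0537]
tcp_rot: [-180.0, -0.0, 87.8]
wrist_force: [-0.1, -0.1, 0.0]
opening: 0.06
grasp_force: 0.0
time: 13.7
ee_pos: [0.4993, -0.1805, 0.0538]
tcp_rot: [-180.0, -0.0, 177.3]
wrist_force: [0.0, -0.4, 0.1]
opening: 0.0599
grasp_force: 0.0
[ 0.4993 -0.1805  0.0538] [-179.9886   -0.0254  177.3625]
[[272.8968 160.7729]
 [357.9937 159.5573]
 [359.4707 262.9504]
 [274.3738 264.1661]] [[ 0.4593 -0.2096  0.005 ]
 [ 0.4611 -0.1514  0.005 ]
 [ 0.5399 -0.1508  0.005 ]
 [ 0.5381 -0.2153  0.005 ]] [ 0.4996 -0.1818  0.005 ]
0.05827079904140464 88.22812267772005
0.07880037423558467 0.4037718872112905
green_board {'uv': [316.5, 215.4], 'confidence': 0.61} [ 0.5014 -0.1816  0.002 ]
green_board_plug {'uv': [319.4, 265.1], 'confidence': 0.81} [ 0.5355 -0.1811  0.014 ]
heatsink 1341 ((500.2558898925781, -181.7730712890625), (23.643035888671875, 40.618385314941406), 87.90512084960938) 0.026976401170611064
```

Half turn done. The heatsink is at (0.500, -0.182) and aligned. I'll grip it again.

```bash
python3 -m jog '[{"rotation":[0,0,0],"translation":[1,-1,-30],"grip":50},{"rotation":[0,0,0],"translation":[1,-1,-55],"grip":50},{"rotation":[0,0,0],"translation":[1,-1,-67],"grip":50},{"rotation":[0,0,0],"translation":[1,-1,-72],"grip":50},{"rotation":[0,0,0],"translation":[1,-1,-72],"grip":50},{"rotation":[0,0,0],"translation":[1,-1,-72],"grip":15},{"rotation":[0,0,0],"translation":[1,-1,-72],"grip":15},{"rotation":[0,0,0],"translation":[1,-1,-72],"grip":15},{"rotation":[0,0,0],"translation":[1,-1,-72],"grip":15},{"rotation":[0,0,0],"translation":[1,-1,-72],"grip":15}]' 40
python3 - <<'E'
from h import *
import cv2
# pocket from earlier corner picks (frame of time ~8.1 wrist pose)
T=np.eye(4); T[:3,:3]=R.from_euler('xyz',[-179.34,.006,-2.545],degrees=True).as_matrix(); T[:3,3]=[.4193,-.0155,.2818]
i=imaging.camera_info('wrist'); s=(0,0,i,T@np.array(i['tool_from_camera']))
P=np.array([world(s,u,v,.030) for u,v in [(253.75,46.3),(328.75,50.9),(323.75,134.3),(253.25,130)]]).round(4); print(P,P.mean(0))
print('pocket line left/back',[world(s,u,v,.030).round(4) for u,v in [(263.5,52),(319,55.5),(263,126)]])
print('tab', world(s,(282+388)/8+200,(480)/3.5,.088))
E
```

```text
time: 14.85
ee_pos: [0.5012, -0.1818, -0.0168]
tcp_rot: [-180.0, 0.1, 177.5]
wrist_force: [-0.2, 0.1, 5.8]
opening: 0.0234
grasp_force: 41.3
[[ 0.5651  0.0581  0.03  ]
 [ 0.556  -0.0321  0.03  ]
 [ 0.4573 -0.0224  0.03  ]
 [ 0.4667  0.0688  0.03  ]] [0.511275 0.0181   0.03    ]
pocket line left/back [array([0.5583, 0.0469, 0.03  ]), array([ 0.5514, -0.0201,  0.03  ]), array([0.4712, 0.0556, 0.03  ])]
tab [0.4612745  0.02295454 0.088     ]
```

```bash
python3 -m jog '[{"rotation":[0,0,0],"translation":[0,0,15],"grip":15},{"rotation":[0,0,0],"translation":[0,0,60],"grip":15},{"rotation":[0,0,0],"translation":[0,0,110],"grip":15},{"rotation":[0,0,-2],"translation":[5,30,140],"grip":15},{"rotation":[0,0,-3.7],"translation":[10,75,140],"grip":15},{"rotation":[0,0,-3.7],"translation":[10,120,140],"grip":15},{"rotation":[0,0,-3.7],"translation":[10.5,160,140],"grip":15},{"rotation":[0,0,-3.7],"translation":[10.5,190,140],"grip":15},{"rotation":[0,0,-3.7],"translation":[10.5,199,120],"grip":15},{"rotation":[0,0,-3.7],"translation":[10.5,199,90],"grip":15},{"rotation":[0,0,-3.7],"translation":[10.5,199,90],"grip":15},{"rotation":[0,0,-3.7],"translation":[10.5,199,90],"grip":15},{"rotation":[0,0,-3.7],"translation":[10.5,199,90],"grip":15}]' 40
cat > f.py <<'E'
from h import *
import sys
np.set_printoptions(precision=4,suppress=True)
o=readout.get_obs(); s=shot('wrist',sys.argv[1]); p,d,i,T=s; f=200/np.tan(np.radians(i['vertical_fov'])/2); v,u=np.mgrid[:400,:640]
print(o['ee_pos'],o['tcp_rot'],o['wrist_force'])
W=np.stack([(u-i['cx'])/f*d,(v-i['cy'])/f*d,d],-1)@T[:3,:3].T+T[:3,3]
g=cv2.cvtColor(p,cv2.COLOR_RGB2HSV); G=(cv2.inRange(g,(40,60,20),(95,255,255))>0)&(d>0)&(np.hypot(W[...,0]-o['ee_pos'][0],W[...,1]-o['ee_pos'][1])<.06)
z=np.median(W[G][:,2]); G&=abs(W[...,2]-z)<.004; q=W[G]; print('board z',z,cv2.minAreaRect((q[:,:2]*1e3).astype('float32')))
A=np.linalg.lstsq(np.c_[q[:,:2],np.ones(len(q))],q[:,2],rcond=None)[0]; print('slopes',np.degrees(A[:2]))
Yl=(cv2.inRange(g,(22,120,90),(35,255,255))>0)&(d>0)&(W[...,2]>.078)&(W[...,2]<.095)&(abs(W[...,0]-.455)<.03); print('tab',Yl.sum(),cv2.minAreaRect((W[Yl][:,:2]*1e3).astype('float32')) if Yl.any() else '')
F=(d>0)&(W[...,2]>.049)&(W[...,2]<.057)&(abs(W[...,0]-.455)<.03)&(abs(W[...,1]-.02)<.08)&(p.max(-1).astype(int)-p.min(-1)<40); print('front plate',F.sum(),cv2.minAreaRect((W[F][:,:2]*1e3).astype('float32')) if F.any() else '')
E
python3 f.py w8.png
```

```text
time: 16.15
ee_pos: [0.5115, 0.0172, 0.0737]
tcp_rot: [180.0, 0.1, 173.7]
wrist_force: [-0.3, -0.6, -1.3]
opening: 0.0229
grasp_force: 40.3
[0.5115 0.0172 0.0737] [179.9974   0.0902 173.7234] [-0.2548 -0.6309 -1.3138]
board z 0.09555839745329262 ((505.7253112792969, 16.73453140258789), (60.405460357666016, 70.75670623779297), 83.76752471923828)
slopes [ 0.1871 -0.0048]
tab 1384 ((455.8188781738281, 22.201465606689453), (29.511096954345703, 9.927188873291016), 84.2481689453125)
front plate 1729 ((456.0521545410156, 21.99843978881836), (92.23209381103516, 10.186339378356934), 84.1839599609375)
```

View pics/w8.png

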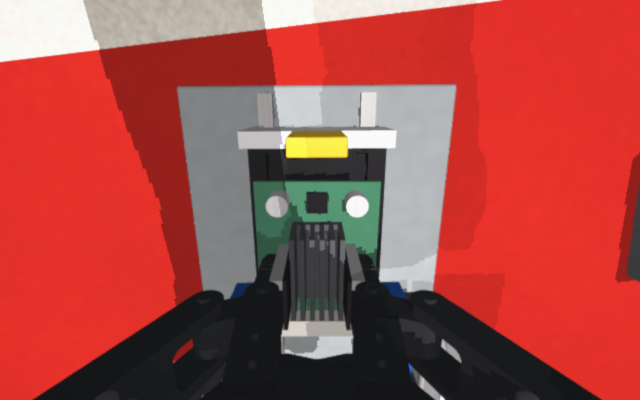

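The board hangs over the tray with its plug towards the tester. Tab centre (0.4558, 0.0222) puts the pocket at (0.5105, 0.0166), and the board centre is at (0.5103, 0.0162). I'll descend.

```bash
python3 -m jog '[{"rotation":[0,0,0.4],"translation":[0,0.3,-25],"grip":15},{"rotation":[0,0,0.4],"translation":[0,0.3,-45],"grip":15},{"rotation":[0,0,0.4],"translation":[0,0.3,-55],"grip":15},{"rotation":[0,0,0.4],"translation":[0,0.3,-60],"grip":15},{"rotation":[0,0,0.4],"translation":[0,0.3,-64],"grip":15},{"rotation":[0,0,0.4],"translation":[0,0.3,-66],"grip":15},{"rotation":[0,0,0.4],"translation":[0,0.3,-66],"grip":15},{"rotation":[0,0,0.4],"translation":[0,0.3,-66],"grip":15}]' 40
```

```text
time: 17.0
ee_pos: [0.5111, 0.0178, 0.0064]
tcp_rot: [-180.0, 0.0, 174.2]
wrist_force: [-0.7, 0.2, -1.5]
opening: 0.0234
grasp_force: 40.4
```

```bash
python3 -m jog '[{"rotation":[0,0,0],"translation":[0,0,-0.6],"grip":15},{"rotation":[0,0,0],"translation":[0,0,-1.2],"grip":15},{"rotation":[0,0,0],"translation":[0,0,-1.2],"grip":15},{"rotation":[0,0,0],"translation":[0,0,-1.2],"grip":15}]' 40; python3 f.py w9.png
```

```text
time: 17.4
ee_pos: [0.5112, 0.0178, 0.0051]
tcp_rot: [-180.0, 0.0, 174.2]
wrist_force: [-1.1, 0.5, 4.6]
opening: 0.0236
grasp_force: 41.1
[0.5112 0.0178 0.0051] [-179.9934    0.0306  174.1564] [-1.137   0.4734  4.5837]
board z 0.027057937790527148 ((505.391845703125, 17.55689239501953), (62.093875885009766, 70.58020782470703), 84.38636016845703)
slopes [ 0.0228 -0.1507]
tab 4330 ((455.82373046875, 22.113412857055664), (30.023937225341797, 10.151267051696777), 84.20083618164062)
front plate 4110 ((456.09539794921875, 21.9349422454834), (92.89271545410156, 10.46668815612793), 84.20120239257812)
```

The board lies flat in the pocket (top 27 mm, light contact, level). I'll release, rise, and move to the robot side of the tab with the fingers shut.

```bash
python3 -m jog '[{"rotation":[0,0,0],"translation":[0,0,0],"grip":30},{"rotation":[0,0,0],"translation":[0,0,0],"grip":40},{"rotation":[0,0,0],"translation":[0,0,0],"grip":45},{"rotation":[0,0,0],"translation":[0,0,0],"grip":45},{"rotation":[0,0,0],"translation":[0,0,15],"grip":45},{"rotation":[0,0,0],"translation":[0,0,50],"grip":45},{"rotation":[0,0,0],"translation":[0,0,95],"grip":45},{"rotation":[0,0,0],"translation":[0,0,110],"grip":0},{"rotation":[0,0,0],"translation":[-20,2,110],"grip":0},{"rotation":[0,0,0],"translation":[-60,5,110],"grip":0},{"rotation":[0,0,0],"translation":[-86,8,110],"grip":0},{"rotation":[0,0,0],"translation":[-86,8,90],"grip":0},{"rotation":[0,0,0],"translation":[-86,8,50],"grip":0},{"rotation":[0,0,0],"translation":[-86,8,25],"grip":0},{"rotation":[0,0,0],"translation":[-86,8,25],"grip":0},{"rotation":[0,0,0],"translation":[-86,8,25],"grip":0}]' 40
python3 - <<'E'
from h import *
s=shot('top','top2.png')
c=cv2.imread('pics/top2.png')[130:250,290:430]; cv2.imwrite('pics/top2c.png',cv2.resize(c,None,fx=5,fy=5,interpolation=cv2.INTER_CUBIC))
E
```

```text
time: 19.05
ee_pos: [0.4249, 0.0258, 0.0307]
tcp_rot: [-180.0, -0.0, 174.2]
wrist_force: [-0.4, -0.7, 0.3]
opening: -0.0004
grasp_force: 0.0
```

View pics/top2c.png

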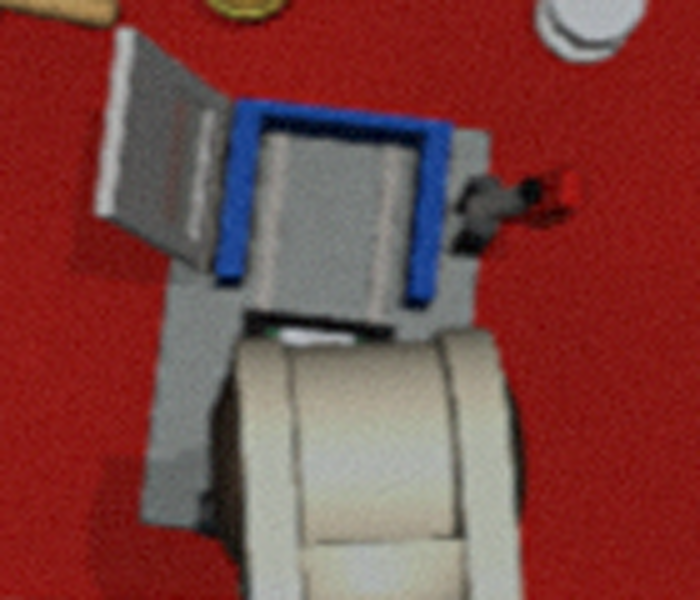

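The picture (my tenth, so I rely on numbers from here) shows the tray, with the white plug towards the housing, at (320,335). The lid leans back on the left and the clamp on the right. I'll push the tray along the tester's axis.

```bash
python3 -m jog '[{"rotation":[0,0,0],"translation":[6,-0.6,0],"grip":0},{"rotation":[0,0,0],"translation":[12,-1.2,0],"grip":0},{"rotation":[0,0,0],"translation":[16,-1.6,0],"grip":0},{"rotation":[0,0,0],"translation":[20,-2.1,0],"grip":0},{"rotation":[0,0,0],"translation":[25,-2.6,0],"grip":0},{"rotation":[0,0,0],"translation":[31,-3.2,0],"grip":0},{"rotation":[0,0,0],"translation":[38,-3.9,0],"grip":0},{"rotation":[0,0,0],"translation":[45,-4.6,0],"grip":0},{"rotation":[0,0,0],"translation":[52,-5.3,0],"grip":0},{"rotation":[0,0,0],"translation":[59,-6.1,0],"grip":0},{"rotation":[0,0,0],"translation":[66,-6.8,0],"grip":0},{"rotation":[0,0,0],"translation":[73,-7.5,0],"grip":0},{"rotation":[0,0,0],"translation":[80,-8.2,0],"grip":0},{"rotation":[0,0,0],"translation":[87,-8.9,0],"grip":0},{"rotation":[0,0,0],"translation":[94,-9.7,0],"grip":0},{"rotation":[0,0,0],"translation":[101,-10.4,0],"grip":0},{"rotation":[0,0,0],"translation":[107,-11,0],"grip":0},{"rotation":[0,0,0],"translation":[112,-11.5,0],"grip":0},{"rotation":[0,0,0],"translation":[116,-11.9,0],"grip":0},{"rotation":[0,0,0],"translation":[118,-12.1,0],"grip":0}]' 40
cat > g.py <<'E'
from h import *
np.set_printoptions(precision=4,suppress=True)
o=readout.get_obs(); s=shot('wrist'); p,d,i,T=s; f=200/np.tan(np.radians(i['vertical_fov'])/2); v,u=np.mgrid[:400,:640]
W=np.stack([(u-i['cx'])/f*d,(v-i['cy'])/f*d,d],-1)@T[:3,:3].T+T[:3,3]; g=cv2.cvtColor(p,cv2.COLOR_RGB2HSV)
print(o['ee_pos'],o['wrist_force'])
Y=(cv2.inRange(g,(22,120,60),(35,255,255))>0)&(d>0)&(W[...,2]>.08)&(W[...,2]<.095)
print('tab',Y.sum(),W[Y].min(0) if Y.any() else '',W[Y].max(0) if Y.any() else '',cv2.minAreaRect((W[Y][:,:2]*1e3).astype('float32')) if Y.any() else '')
E
python3 g.py
```

```text
time: 21.1
ee_pos: [0.5431, 0.0137, 0.0295]
tcp_rot: [-180.0, -0.0, 174.2]
wrist_force: [-2.0, -1.4, 1.4]
opening: -0.0001
grasp_force: 0.8
[0.5431 0.0137 0.0295] [-2.041  -1.3622  1.4015]
tab 142 [0.5525 0.0088 0.0866] [0.5629 0.0131 0.0913] ((557.673095703125, 11.187941551208496), (3.742591619491577, 10.677061080932617), 84.13105773925781)
```

```bash
python3 -m jog '[{"rotation":[0,0,0],"translation":[3,-0.3,0],"grip":0},{"rotation":[0,0,0],"translation":[6,-0.6,0],"grip":0},{"rotation":[0,0,0],"translation":[9,-0.9,0],"grip":0},{"rotation":[0,0,0],"translation":[11,-1.1,0],"grip":0},{"rotation":[0,0,0],"translation":[12,-1.2,0],"grip":0},{"rotation":[0,0,0],"translation":[13,-1.3,0],"grip":0}]' 40; python3 -m jog '[{"rotation":[0,0,0],"translation":[1,-0.1,0],"grip":0},{"rotation":[0,0,0],"translation":[2,-0.2,0],"grip":0}]' 40
 python3 -m jog '[{"rotation":[0,0,0],"translation":[1,-0.1,0],"grip":0},{"rotation":[0,0,0],"translation":[1.5,-0.2,0],"grip":0}]' 40;
```

```text
time: 21.75
ee_pos: [0.5528, 0.0127, 0.0295]
tcp_rot: [-180.0, -0.4, 174.2]
wrist_force: [-23.8, 1.9, 13.0]
opening: -0.0003
grasp_force: 11.6
time: 21.95
ee_pos: [0.5527, 0.0127, 0.0296]
tcp_rot: [-180.0, -0.6, 174.2]
wrist_force: [-34.3, 2.9, 20.6]
opening: 0.0
grasp_force: 17.4
time: 22.15
ee_pos: [0.5527, 0.0127, 0.0296]
tcp_rot: [-180.0, -0.8, 174.2]
wrist_force: [-42.1, 3.8, 24.1]
opening: 0.0001
grasp_force: 20.9
```

```bash
python3 -m jog '[{"rotation":[0,0,0],"translation":[-12,1.2,0],"grip":0},{"rotation":[0,0,0],"translation":[-30,3,10],"grip":0},{"rotation":[0,0,0],"translation":[-40,4,50],"grip":0},{"rotation":[0,0,0],"translation":[-20,2,100],"grip":0},{"rotation":[0,0,0],"translation":[20,0,150],"grip":0},{"rotation":[0,0,0],"translation":[60,-4,180],"grip":0},{"rotation":[0,0,0],"translation":[75,-4,180],"grip":0},{"rotation":[0,0,0],"translation":[75,-4,180],"grip":0},{"rotation":[0,0,0],"translation":[75,-4,180],"grip":0}]' 40
cat > k.py <<'E'
from h import *
np.set_printoptions(precision=4,suppress=True)
c='wrist'
o=readout.get_obs(); s=shot(c,'w10.png'); p,d,i,T=s; f=200/np.tan(np.radians(i['vertical_fov'])/2); v,u=np.mgrid[:400,:640]
W=np.stack([(u-i['cx'])/f*d,(v-i['cy'])/f*d,d],-1)@T[:3,:3].T+T[:3,3]; g=cv2.cvtColor(p,cv2.COLOR_RGB2HSV)
print(o['ee_pos'],o['tcp_rot'])
a=np.radians(-5.9); ax=np.array([np.cos(a),np.sin(a)]); ay=np.array([-ax[1],ax[0]]); O=np.array([.6234,.0044])
def st(n,M):
    if M.sum()<5: print(n,M.sum()); return
    q=W[M]; l=np.c_[(q[:,:2]-O)@ax,(q[:,:2]-O)@ay,q[:,2]]; print(n,M.sum(),np.percentile(l,[1,50,99],axis=0))
ok=d>0
st('tab',ok&(cv2.inRange(g,(22,120,60),(35,255,255))>0)&(W[...,2]>.08)&(W[...,2]<.095))
B=ok&(cv2.inRange(g,(100,120,40),(125,255,255))>0)&(abs(W[...,2]-.062)<.004)&(W[...,0]>.5)
L=(W[...,:2]-O)@ay
st('blue L',B&(L>40)); st('blue R',B&(L<-40))
st('green',ok&(cv2.inRange(g,(40,60,20),(95,255,255))>0)&(W[...,2]<.06)&(abs(W[...,0]-.62)<.1)&(abs(L)<.06))
st('red',ok&((cv2.inRange(g,(0,150,80),(6,255,255))>0)|(cv2.inRange(g,(174,150,80),(180,255,255))>0))&(W[...,2]>.07))
for t in ['tray_tab','pocket','green_board_plug','clamp_tip','clamp_hinge','lid_hinge','lid_edge']:
    for m in spotter.mark_of(c,t)[:2]: print(t,round(m['confidence'],2),np.round(m['uv'],1),world(s,*m['uv']))
E
sed -i 's/(L>40)/(L>.04)/;s/(L<-40)/(L<-.04)/' k.py; python3 k.py
```

```text
time: 23.05
ee_pos: [0.6347, 0.008, 0.2088]
tcp_rot: [-180.0, -0.1, 174.2]
wrist_force: [0.2, -0.2, -0.1]
opening: -0.0002
grasp_force: 0.0
[0.6347 0.008  0.2088] [-179.9886   -0.0719  174.1541]
tab 395 [[-0.06   -0.0137  0.0864]
 [-0.055   0.0004  0.088 ]
 [-0.0507  0.0145  0.0896]]
blue L 1772 [[-0.0489  0.0424  0.0591]
 [ 0.0023  0.0576  0.0621]
 [ 0.0572  0.066   0.0638]]
blue R 1750 [[-0.0494 -0.065   0.059 ]
 [ 0.0015 -0.0568  0.0621]
 [ 0.0574 -0.0425  0.0637]]
green 2520 [[-0.0414 -0.0296  0.0235]
 [-0.0071  0.0013  0.0271]
 [ 0.0368  0.0314  0.0297]]
red 1377 [[-0.0074 -0.1326  0.0894]
 [ 0.0024 -0.1177  0.1494]
 [ 0.0572  0.0436  0.2745]]
tray_tab 0.74 [221.7 180.2] [ 0.6176 -0.08    0.0885]
tray_tab 0.56 [315.6 114.5] [0.5677 0.0128 0.088 ]
pocket 0.16 [ 1.7 12.1] [ 0.4391 -0.2915  0.0161]
green_board_plug 0.74 [314.6 200.3] [0.6615 0.0019 0.0357]
clamp_tip 0.82 [137.2 202.6] [ 0.615  -0.1238  0.153 ]
clamp_hinge 0.71 [220.  179.3] [ 0.6163 -0.081   0.0899]
lid_hinge 0.79 [383.9 178.3] [0.6495 0.0845 0.014 ]
lid_edge 0.7 [522.6 214.8] [0.6401 0.1391 0.184 ]
lid_edge 0.67 [ 61.4 271.8] [ 0.7335 -0.3377  0.0081]
```

The tray is against its stop: 42 N with no motion, tab at -55 mm in the tester's frame, and the board still flat at 27 mm. The lid edge at (0.640, 0.139, 0.184) means it leans about 2.0 rad. I'll put the shut fingers behind the lid's edge.

```bash
python3 -m jog '[{"rotation":[0,0,0],"translation":[3,40,0],"grip":0},{"rotation":[0,0,0],"translation":[6,85,0],"grip":0},{"rotation":[0,0,0],"translation":[9,130,0],"grip":0},{"rotation":[0,0,0],"translation":[11,165,0],"grip":0},{"rotation":[0,0,0],"translation":[11,165,0],"grip":0},{"rotation":[0,0,0],"translation":[11,165,-35],"grip":0},{"rotation":[0,0,0],"translation":[11,165,-60],"grip":0},{"rotation":[0,0,0],"translation":[11,165,-75],"grip":0},{"rotation":[0,0,0],"translation":[11,165,-75],"grip":0},{"rotation":[0,0,0],"translation":[11,165,-75],"grip":0}]' 40
cat > l.py <<'E'
from h import *
np.set_printoptions(precision=4,suppress=True)
H=np.array([.6358,.0755,.062]); a=np.radians(-5.9)
for c in ['wrist','top','scene']:
    s=shot(c)
    for m in spotter.mark_of(c,'lid_edge')[:2]:
        w=world(s,*m['uv']); r=w-H; y=r[0]*-np.sin(a)+r[1]*np.cos(a)
        print(c,round(m['confidence'],2),np.round(m['uv']),w,'len',np.hypot(y,r[2]).round(4),'ang',np.degrees(np.arctan2(r[2],-y)).round(1))
o=readout.get_obs(); print(o['ee_pos'],o['wrist_force'])
E
python3 l.py
```

```text
time: 24.45
ee_pos: [0.6452, 0.1726, 0.1354]
tcp_rot: [-180.0, -0.0, 174.1]
wrist_force: [0.5, 0.3, -0.5]
opening: -0.0004
grasp_force: 0.0
wrist 0.77 [243. 288.] [0.751  0.0803 0.0025] len 0.0618 ang -105.6
top 0.42 [260. 198.] [0.5326 0.2952 0.0616] len 0.208 ang -179.9
scene 0.57 [308. 212.] [0.6464 0.1336 0.1859] len 0.1372 ang 115.4
scene 0.3 [362. 206.] [0.3681 0.2746 0.0008] len 0.1812 ang -160.2
[0.6457 0.1731 0.1355] [-0.6324  0.5116 -0.2176]
```

```bash
python3 -m jog '[{"rotation":[0,0,0],"translation":[-1.6,-16,2],"grip":0},{"rotation":[0,0,0],"translation":[-2.5,-25,4],"grip":0},{"rotation":[0,0,0],"translation":[-3.4,-33,7],"grip":0},{"rotation":[0,0,0],"translation":[-4.2,-41,9],"grip":0},{"rotation":[0,0,0],"translation":[-5,-49,12],"grip":0},{"rotation":[0,0,0],"translation":[-6.3,-61,13],"grip":0},{"rotation":[0,0,0],"translation":[-7.5,-73,14],"grip":0},{"rotation":[0,0,0],"translation":[-8.3,-80,13],"grip":0},{"rotation":[0,0,0],"translation":[-9,-87.5,11],"grip":0},{"rotation":[0,0,0],"translation":[-9.8,-95,10],"grip":0},{"rotation":[0,0,0],"translation":[-10.5,-101.5,8],"grip":0},{"rotation":[0,0,0],"translation":[-10.5,-101.5,8],"grip":0}]' 40; python3 l.py
```

```text
time: 25.95
ee_pos: [0.6345, 0.0705, 0.142]
tcp_rot: [-179.9, -0.1, 174.1]
wrist_force: [0.1, -0.4, -0.7]
opening: 0.0005
grasp_force: 0.0
wrist 0.91 [271. 300.] [0.6251 0.0538 0.2093] len 0.149 ang 81.3
scene 0.61 [281. 202.] [0.6432 0.0502 0.2102] len 0.1502 ang 80.7
[0.6347 0.0717 0.1424] [ 0.1281 -0.1314  0.5874]
```

The lid is just past upright (about 81°). I'll keep following its arc down.

```bash
python3 -m jog '[{"rotation":[0,0,0],"translation":[-0.7,-7,-2],"grip":0},{"rotation":[0,0,0],"translation":[-1.4,-14,-4],"grip":0},{"rotation":[0,0,0],"translation":[-2.9,-28,-9],"grip":0},{"rotation":[0,0,0],"translation":[-4.2,-41,-16],"grip":0},{"rotation":[0,0,0],"translation":[-5.5,-52.5,-25],"grip":0},{"rotation":[0,0,0],"translation":[-6.6,-63.5,-35],"grip":0},{"rotation":[0,0,0],"translation":[-7.5,-72.5,-46],"grip":0},{"rotation":[0,0,0],"translation":[-8.3,-80.5,-59],"grip":0},{"rotation":[0,0,0],"translation":[-8.9,-86.5,-72],"grip":0},{"rotation":[0,0,0],"translation":[-9.2,-89,-80],"grip":0},{"rotation":[0,0,0],"translation":[-9.2,-89,-80],"grip":0}]' 40; python3 l.py
```

```text
time: 27.35
ee_pos: [0.6247, -0.0178, 0.0607]
tcp_rot: [-180.0, -0.2, 174.1]
wrist_force: [0.1, 0.2, 0.5]
opening: 0.0003
grasp_force: 0.0
wrist 0.82 [238. 264.] [ 0.6213 -0.058   0.086 ] len 0.1364 ang 10.1
top 0.45 [268. 257.] [ 0.3607  0.2732 -0.0012] len 0.1799 ang -159.4
scene 0.61 [252. 222.] [ 0.5262 -0.0931  0.0031] len 0.1884 ang -18.2
[ 0.6259 -0.0172  0.0632] [-0.3015 -0.7672  0.0541]
```

```bash
python3 -m jog '[{"rotation":[0,0,0],"translation":[0,-2,-8],"grip":0},{"rotation":[0,0,0],"translation":[0,-4,-14],"grip":0},{"rotation":[0,0,0],"translation":[0,-4,-18],"grip":0},{"rotation":[0,0,0],"translation":[0,-4,-20],"grip":0},{"rotation":[0,0,0],"translation":[0,-4,-20],"grip":0}]' 40;python3 -m jog '[{"rotation":[0,0,0],"translation":[0,0,-1],"grip":0},{"rotation":[0,0,0],"translation":[0,0,-2],"grip":0}]' 40
```

```text
time: 28.15
ee_pos: [0.6261, -0.0212, 0.0481]
tcp_rot: [180.0, 0.2, 174.2]
wrist_force: [-15.3, 2.3, 39.4]
opening: -0.0001
grasp_force: 19.6
time: 28.35
ee_pos: [0.6263, -0.0213, 0.0479]
tcp_rot: [180.0, 0.3, 174.2]
wrist_force: [-22.2, 3.0, 56.3]
opening: -0.0001
grasp_force: 28.3
```

```bash
python3 -m jog '[{"rotation":[0,0,0],"translation":[0,0,10],"grip":0},{"rotation":[0,0,0],"translation":[0,0,50],"grip":0},{"rotation":[0,0,0],"translation":[0,-10,100],"grip":0},{"rotation":[0,0,0],"translation":[0,-20,140],"grip":0},{"rotation":[0,0,0],"translation":[0,-20,160],"grip":0},{"rotation":[0,0,0],"translation":[0,-20,160],"grip":0},{"rotation":[0,0,0],"translation":[0,-20,160],"grip":0}]' 40
cat > m.py <<'E'
from h import *
np.set_printoptions(precision=4,suppress=True)
a=np.radians(-5.9); ax=np.array([np.cos(a),np.sin(a)]); ay=np.array([-ax[1],ax[0]]); O=np.array([.6234,.0044])
o=readout.get_obs(); s=shot('wrist','w11.png'); p,d,i,T=s; f=200/np.tan(np.radians(i['vertical_fov'])/2); v,u=np.mgrid[:400,:640]
W=np.stack([(u-i['cx'])/f*d,(v-i['cy'])/f*d,d],-1)@T[:3,:3].T+T[:3,3]; g=cv2.cvtColor(p,cv2.COLOR_RGB2HSV)
l=np.dstack([(W[...,:2]-O)@ax,(W[...,:2]-O)@ay,W[...,2]])
def st(n,M): 
    print(n,M.sum()); 
    if M.sum()>5: print(np.percentile(l[M],[1,50,99],axis=0))
M=(d>0)&(abs(l[...,0])<.05)&(l[...,1]>-.062)&(l[...,1]<.05)&(abs(l[...,2]-.075)<.012); st('lid',M)
q=l[M]; print('lid slope deg',np.degrees(np.linalg.lstsq(np.c_[q[:,:2],np.ones(len(q))],q[:,2],rcond=None)[0][:2]))
st('red',(d>0)&((cv2.inRange(g,(0,130,60),(6,255,255))>0)|(cv2.inRange(g,(174,130,60),(180,255,255))>0))&(l[...,2]>.05)&(l[...,2]<.2)&(l[...,1]>-.19)&(l[...,1]<0)&(abs(l[...,0])<.05))
for t in ['clamp_tip','clamp_hinge','lid_edge']:
    for m in spotter.mark_of('wrist',t)[:2]:
        w=world(s,*m['uv']); print(t,round(m['confidence'],2),w,(w[:2]-O)@ax,(w[:2]-O)@ay)
E
python3 m.py
```

```text
time: 29.05
ee_pos: [0.6257, -0.0417, 0.1997]
tcp_rot: [-180.0, -0.0, 174.1]
wrist_force: [-0.7, -0.7, -0.4]
opening: -0.0003
grasp_force: 0.0
lid 11763
[[-0.0479 -0.0609  0.0678]
 [-0.0026 -0.0064  0.0716]
 [ 0.0488  0.0489  0.0736]]
lid slope deg [-0.3019 -1.7722]
red 1300
[[-0.0075 -0.1327  0.0906]
 [ 0.0014 -0.1188  0.15  ]
 [ 0.0155 -0.0946  0.1563]]
clamp_tip 0.59 [ 0.6155 -0.1226  0.1538] 0.0052071793009898105 -0.1271234309103652
clamp_hinge 0.56 [ 0.6164 -0.0814  0.0912] 0.0018988975196235604 -0.08606143501198121
clamp_hinge 0.5 [0.7543 0.0454 0.0377] 0.12602245796769343 0.05424146744717259
lid_edge 0.65 [ 0.6343 -0.0655  0.0143] 0.018067753395859126 -0.06835780304721668
```

The lid top is level at about 72 mm. The clamp leans at about 2.08 rad, with its tip at (0.615, -0.123, 0.154). I'll put the fingers on its outer (-y) side, check the lid's solid part, then swing the clamp over.

```bash
python3 - <<'E'
from h import *
np.set_printoptions(precision=4,suppress=True)
a=np.radians(-5.9); ax=np.array([np.cos(a),np.sin(a)]); ay=np.array([-ax[1],ax[0]]); O=np.array([.6234,.0044])
s=shot('wrist'); p,d,i,T=s; f=200/np.tan(np.radians(i['vertical_fov'])/2); v,u=np.mgrid[:400,:640]
W=np.stack([(u-i['cx'])/f*d,(v-i['cy'])/f*d,d],-1)@T[:3,:3].T+T[:3,3]
Y=(W[...,:2]-O)@ay; X=(W[...,:2]-O)@ax
for y in np.arange(-.08,.09,.01):
    M=(d>0)&(abs(X)<.045)&(abs(Y-y)<.004)&(W[...,2]>.03)&(W[...,2]<.1); print(round(y,3),M.sum(),np.percentile(W[M][:,2],[10,50,90]) if M.sum()>5 else '')
E
python3 -m jog '[{"rotation":[0,0,0],"translation":[-5,-40,0],"grip":0},{"rotation":[0,0,0],"translation":[-10,-85,0],"grip":0},{"rotation":[0,0,0],"translation":[-15,-126,0],"grip":0},{"rotation":[0,0,0],"translation":[-15,-126,0],"grip":0},{"rotation":[0,0,0],"translation":[-15,-126,-30],"grip":0},{"rotation":[0,0,0],"translation":[-15,-126,-65],"grip":0},{"rotation":[0,0,0],"translation":[-15,-126,-94],"grip":0},{"rotation":[0,0,0],"translation":[-15,-126,-94],"grip":0},{"rotation":[0,0,0],"translation":[-15,-126,-94],"grip":0}]' 40
```

```text
-0.08 515 [0.0452 0.0806 0.0904]
-0.07 0 
-0.06 774 [0.0713 0.0722 0.0731]
-0.05 818 [0.0712 0.0721 0.073 ]
-0.04 762 [0.0712 0.0721 0.0731]
-0.03 776 [0.0713 0.0722 0.073 ]
-0.02 775 [0.0713 0.0722 0.073 ]
-0.01 772 [0.0713 0.0722 0.0731]
-0.0 741 [0.0688 0.0715 0.0728]
0.01 761 [0.0684 0.0694 0.0719]
0.02 775 [0.0683 0.0693 0.0717]
0.03 775 [0.0684 0.0693 0.0718]
0.04 775 [0.0684 0.0694 0.0719]
0.05 858 [0.0685 0.0697 0.0725]
0.06 780 [0.0713 0.0721 0.073 ]
0.07 580 [0.0713 0.0722 0.073 ]
0.08 229 [0.0633 0.0653 0.0663]
time: 30.2
ee_pos: [0.6104, -0.1669, 0.1068]
tcp_rot: [180.0, -0.1, 174.2]
wrist_force: [-0.3, 0.3, 0.6]
opening: 0.0001
grasp_force: 0.0
```

```bash
python3 -m jog '[{"rotation":[0,0,0],"translation":[1.2,11.5,0],"grip":0},{"rotation":[0,0,0],"translation":[2.4,23,0],"grip":0},{"rotation":[0,0,0],"translation":[3.3,32,5],"grip":0},{"rotation":[0,0,0],"translation":[4.1,40,10],"grip":0},{"rotation":[0,0,0],"translation":[5.2,51,13],"grip":0},{"rotation":[0,0,0],"translation":[6.3,61,16],"grip":0},{"rotation":[0,0,0],"translation":[7.2,69,17],"grip":0},{"rotation":[0,0,0],"translation":[8,77.5,16],"grip":0},{"rotation":[0,0,0],"translation":[9.8,95,12],"grip":0},{"rotation":[0,0,0],"translation":[11.4,110.5,4],"grip":0},{"rotation":[0,0,0],"translation":[12.1,117.5,-1],"grip":0},{"rotation":[0,0,0],"translation":[12.7,123.5,-7.5],"grip":0},{"rotation":[0,0,0],"translation":[12.7,123.5,-7.5],"grip":0}]' 40; python3 m.py | tail -9
```

```text
time: 31.5
ee_pos: [0.6227, -0.043, 0.0976]
tcp_rot: [-180.0, -0.1, 174.2]
wrist_force: [0.0, 0.9, -1.1]
opening: 0.0003
grasp_force: 0.0
lid slope deg [-0.5088 -1.5917]
red 2515
[[-0.0088 -0.0995  0.107 ]
 [-0.0038 -0.029   0.1263]
 [ 0.0143 -0.0103  0.1952]]
clamp_tip 0.86 [ 0.6276 -0.0133  0.1248] 0.006030871557823989 -0.01713214028342524
clamp_hinge 0.89 [ 0.6158 -0.0804  0.0889] 0.001150419116221493 -0.085177820169288
clamp_hinge 0.18 [0.7595 0.2119 0.0126] 0.11404392192537238 0.22043729421152128
lid_edge 0.78 [ 0.6394 -0.0673  0.0146] 0.023316910438094095 -0.06963813121357865
```

```bash
python3 -m jog '[{"rotation":[0,0,0],"translation":[0.5,5,-7.5],"grip":0},{"rotation":[0,0,0],"translation":[1,9.5,-15],"grip":0},{"rotation":[0,0,0],"translation":[1.3,13,-22],"grip":0},{"rotation":[0,0,0],"translation":[1.5,15,-25],"grip":0},{"rotation":[0,0,0],"translation":[1.5,15,-27],"grip":0},{"rotation":[0,0,0],"translation":[1.5,15,-27],"grip":0}]' 40;python3 -m jog '[{"rotation":[0,0,0],"translation":[0,0,-1.5],"grip":0},{"rotation":[0,0,0],"translation":[0,0,-2.5],"grip":0},{"rotation":[0,0,0],"translation":[0,0,-2.5],"grip":0}]' 40
```

```text
time: 32.3
ee_pos: [0.6245, -0.0288, 0.0717]
tcp_rot: [-180.0, -0.1, 174.2]
wrist_force: [0.8, -0.7, -0.1]
opening: 0.0001
grasp_force: 0.0
time: 32.6
ee_pos: [0.6249, -0.029, 0.0705]
tcp_rot: [180.0, 0.0, 174.2]
wrist_force: [-2.0, 1.9, 5.8]
opening: -0.0005
grasp_force: 2.7
```

```bash
python3 -m jog '[{"rotation":[0,0,0],"translation":[0,0,-1.5],"grip":0},{"rotation":[0,0,0],"translation":[0,0,-2.5],"grip":0},{"rotation":[0,0,0],"translation":[0,0,-2.5],"grip":0}]' 40;python3 -m jog '[{"rotation":[0,0,0],"translation":[0,0,-1],"grip":0},{"rotation":[0,0,0],"translation":[0,0,-1],"grip":0}]' 40
python3 -m jog '[{"rotation":[0,0,0],"translation":[0,0,10],"grip":0},{"rotation":[0,0,0],"translation":[0,0,55],"grip":0},{"rotation":[0,0,0],"translation":[0,0,100],"grip":0},{"rotation":[0,0,0],"translation":[0,0,130],"grip":0},{"rotation":[0,0,0],"translation":[0,0,130],"grip":0},{"rotation":[0,0,0],"translation":[0,0,130],"grip":0}]' 40; python3 m.py; python3 - <<'E'
from h import *
s=shot('top')
g=cv2.cvtColor(s[0],cv2.COLOR_RGB2HSV); M=cv2.inRange(g,(50,90,40),(85,255,255)); M[:,:235]=0; M[:,280:]=0; M[:175]=0; M[215:]=0
v,u=np.nonzero(M); print('btn px',len(u),u.mean(),v.mean(),world(s,u.mean(),v.mean()),world(s,u.mean(),v.mean(),.065))
for m in spotter.mark_of('top','start_top')[:3]: print(m,world(s,*m['uv']))
E
```

```text
time: 32.9
ee_pos: [0.6251, -0.029, 0.0703]
tcp_rot: [180.0, 0.1, 174.2]
wrist_force: [-7.8, 2.0, 19.9]
opening: 0.0001
grasp_force: 9.5
time: 33.1
ee_pos: [0.6252, -0.0289, 0.0701]
tcp_rot: [180.0, 0.2, 174.2]
wrist_force: [-10.5, 1.4, 24.1]
opening: 0.0002
grasp_force: 12.2
time: 33.7
ee_pos: [0.6252, -0.0291, 0.1965]
tcp_rot: [-180.0, 0.1, 174.1]
wrist_force: [0.7, 0.9, -0.1]
opening: -0.0001
grasp_force: 0.0
lid 10802
[[-0.0481 -0.0609  0.0675]
 [-0.0079 -0.0006  0.0715]
 [ 0.0491  0.049   0.0864]]
lid slope deg [-0.0886 -2.3303]
red 1008
[[-0.0076 -0.0946  0.0832]
 [ 0.0021 -0.0241  0.0938]
 [ 0.0144 -0.0065  0.0955]]
clamp_tip 0.84 [ 0.6259 -0.0025  0.0928] 0.0031863921296381875 -0.006602394133227902
clamp_tip 0.23 [ 0.7465 -0.1491  0.0246] 0.13820043759533632 -0.14003978965173147
clamp_hinge 0.58 [ 0.6156 -0.082   0.087 ] 0.001111306921584709 -0.08674201813824468
lid_edge 0.87 [ 0.618  -0.0586  0.087 ] 0.0011441694214275246 -0.06322848912248834
btn px 93 255.8279569892473 194.09677419354838 [0.54462241 0.30709644 0.06641075] [0.54484955 0.30731888 0.065     ]
{'uv': [254.7, 191.9], 'confidence': 0.57} [0.55104827 0.31057227 0.06725226]
{'uv': [154.2, 272.8], 'confidence': 0.55} [0.30820277 0.59756293 0.05489741]
{'uv': [253.4, 307.4], 'confidence': 0.43} [0.2153267  0.30151423 0.06631087]
```

The clamp is fully down: red grip top 93.8 mm against 94 expected, firm stop. Next I'll go over the grey box's button.

```bash
python3 -m jog '[{"rotation":[0,0,0],"translation":[-10,40,0],"grip":0},{"rotation":[0,0,0],"translation":[-80,336,0],"grip":0},{"rotation":[0,0,0],"translation":[-80,336,0],"grip":0},{"rotation":[0,0,0],"translation":[-80,336,0],"grip":0},{"rotation":[0,0,0],"translation":[-80,336,0],"grip":0},{"rotation":[0,0,0],"translation":[-80,336,0],"grip":0},{"rotation":[0,0,0],"translation":[-80,336,0],"grip":0},{"rotation":[0,0,0],"translation":[-80,336,0],"grip":0},{"rotation":[0,0,0],"translation":[-80,336,0],"grip":0},{"rotation":[0,0,0],"translation":[-80,336,0],"grip":0}]' 40; python3 - <<'E'
from h import *
np.set_printoptions(precision=4,suppress=True)
o=readout.get_obs(); print(o['ee_pos'],o['q'])
s=shot('wrist','w12.png'); p,d,i,T=s
g=cv2.cvtColor(p,cv2.COLOR_RGB2HSV); M=(cv2.inRange(g,(45,80,30),(90,255,255))>0)&(d>0)
f=200/np.tan(np.radians(i['vertical_fov'])/2); v,u=np.mgrid[:400,:640]
W=np.stack([(u-i['cx'])/f*d,(v-i['cy'])/f*d,d],-1)@T[:3,:3].T+T[:3,3]
M&=np.hypot(W[...,0]-.545,W[...,1]-.307)<.04; q=W[M]; zt=np.percentile(q[:,2],80); q=q[q[:,2]>zt-.003]
print(M.sum(),zt,q.mean(0),q.min(0),q.max(0))
for m in spotter.mark_of('wrist','start_top')[:2]: print(m,world(s,*m['uv']))
E
```

```text
time: 35.0
ee_pos: [0.5449, 0.3063, 0.1958]
tcp_rot: [-180.0, -0.0, 174.1]
wrist_force: [0.5, -0.1, -0.1]
opening: 0.0001
grasp_force: 0.0
[0.5449 0.3063 0.1958] [29.349  15.5054 20.7934 95.351  -0.0128 35.2058]
799 0.06954856943087649 [0.5454 0.3046 0.069 ] [0.5313 0.29   0.0666] [0.5604 0.3191 0.0712]
{'uv': [319.6, 189.6], 'confidence': 0.8} [0.5475 0.3077 0.0696]
```

```bash
python3 -m jog '[{"rotation":[0,0,0],"translation":[1,-2,-40],"grip":0},{"rotation":[0,0,0],"translation":[1,-2,-90],"grip":0},{"rotation":[0,0,0],"translation":[1,-2,-125],"grip":0},{"rotation":[0,0,0],"translation":[1,-2,-142],"grip":0},{"rotation":[0,0,0],"translation":[1,-2,-146],"grip":0},{"rotation":[0,0,0],"translation":[1,-2,-150],"grip":0},{"rotation":[0,0,0],"translation":[1,-2,-154],"grip":0},{"rotation":[0,0,0],"translation":[1,-2,-156],"grip":0},{"rotation":[0,0,0],"translation":[1,-2,-156],"grip":0}]' 40;python3 -m jog '[{"rotation":[0,0,0],"translation":[0,0,-1],"grip":0},{"rotation":[0,0,0],"translation":[0,0,-2],"grip":0},{"rotation":[0,0,0],"translation":[0,0,-2],"grip":0}]' 40
```

```text
time: 36.0
ee_pos: [0.5467, 0.305, 0.0412]
tcp_rot: [180.0, 0.1, 174.1]
wrist_force: [1.4, -2.6, 3.6]
opening: -0.0002
grasp_force: 1.5
time: 36.3
ee_pos: [0.5465, 0.3052, 0.0395]
tcp_rot: [180.0, 0.1, 174.2]
wrist_force: [0.9, -2.9, 8.4]
opening: 0.0003
grasp_force: 4.3
```

```bash
python3 -m jog '[{"rotation":[0,0,0],"translation":[0,0,-1.5],"grip":0},{"rotation":[0,0,0],"translation":[0,0,-2.5],"grip":0},{"rotation":[0,0,0],"translation":[0,0,-2.5],"grip":0}]' 40
python3 -m jog '[{"rotation":[0,0,0],"translation":[0,0,-1],"grip":0},{"rotation":[0,0,0],"translation":[0,0,-1],"grip":0}]' 40
```

```text
time: 36.6
ee_pos: [0.5467, 0.3053, 0.0392]
tcp_rot: [179.9, 0.2, 174.1]
wrist_force: [-4.4, -6.2, 22.7]
opening: -0.0001
grasp_force: 11.4
time: 36.8
ee_pos: [0.5468, 0.3053, 0.0391]
tcp_rot: [179.9, 0.2, 174.2]
wrist_force: [-6.7, -7.4, 28.3]
opening: -0.0002
grasp_force: 14.2
```

The button is bottomed (28 N, no further travel). I'll retreat and check everything before handing in.

```bash
python3 -m jog '[{"rotation":[0,0,0],"translation":[0,0,8],"grip":0},{"rotation":[0,0,0],"translation":[0,0,50],"grip":0},{"rotation":[0,0,0],"translation":[0,0,100],"grip":0},{"rotation":[0,0,0],"translation":[-5,-40,150],"grip":0},{"rotation":[0,0,0],"translation":[10,-120,180],"grip":0},{"rotation":[0,0,0],"translation":[30,-220,180],"grip":0},{"rotation":[0,0,0],"translation":[30,-270,180],"grip":0},{"rotation":[0,0,0],"translation":[30,-270,180],"grip":0},{"rotation":[0,0,0],"translation":[30,-270,180],"grip":0},{"rotation":[0,0,0],"translation":[30,-270,180],"grip":0},{"rotation":[0,0,0],"translation":[30,-270,180],"grip":0}]' 40
python3 m.py; python3 k.py | grep -A3 -E '^tab'
python3 - <<'E'
from h import *
s=shot('scene')
for t in ['start_top','clamp_tip']:
  for m in spotter.mark_of('scene',t)[:3]: print(t,m,world(s,*m['uv']))
s=shot('top')
for m in spotter.mark_of('top','start_top')[:3]: print(m,world(s,*m['uv']))
E
```

```text
time: 37.9
ee_pos: [0.5758, 0.0344, 0.2144]
tcp_rot: [180.0, -0.1, 174.0]
wrist_force: [0.7, 0.4, 0.2]
opening: -0.0
grasp_force: 0.0
lid 7086
[[-0.0483 -0.061   0.0672]
 [-0.0141 -0.0085  0.0717]
 [ 0.0483  0.0489  0.0864]]
lid slope deg [-0.1202 -2.4113]
red 889
[[-0.0121 -0.0976  0.075 ]
 [ 0.0015 -0.0238  0.0937]
 [ 0.0213 -0.0057  0.0954]]
clamp_tip 0.85 [ 0.6369 -0.0024  0.0723] 0.01409048183603992 -0.005358988299715882
clamp_hinge 0.78 [ 0.6157 -0.0816  0.0871] 0.001225307337380084 -0.08631731001068128
lid_edge 0.63 [ 0.6159 -0.0566  0.0833] -0.001192758350497705 -0.061438104802179046
lid_edge 0.52 [0.5686 0.0144 0.0886] -0.05552591449039646 0.004323608616137528
tab 337 [[-0.0605 -0.0137  0.0814]
 [-0.0566  0.0006  0.0879]
 [-0.0516  0.0148  0.0895]]
blue L 36 [[-0.0505  0.0506  0.0593]
start_top {'uv': [449.0, 192.4], 'confidence': 0.62} [0.32091282 0.57104727 0.06804784]
start_top {'uv': [376.8, 169.0], 'confidence': 0.48} [0.22277862 0.30860345 0.06735181]
start_top {'uv': [367.9, 226.8], 'confidence': 0.46} [0.55007592 0.30868802 0.06794402]
clamp_tip {'uv': [268.5, 228.6], 'confidence': 0.64} [6.33110899e-01 1.39486968e-04 8.50054403e-02]
{'uv': [284.7, 128.7], 'confidence': 0.74} [0.76204849 0.23142455 0.02025168]
{'uv': [156.6, 269.5], 'confidence': 0.65} [0.31800786 0.58776237 0.06405327]
{'uv': [257.2, 193.1], 'confidence': 0.54} [0.547566   0.30300689 0.06719359]
```

```bash
python3 -c "
from workcell import bot; print(bot.job_done())"
```

```text
the job is handed in; nothing more can be done
None
```

The job is handed in at about 38 s: board laid in the pocket with its plug towards the tester, tray in against its stop, lid closed flat, clamp fully down, then the grey box's start button pressed to its stop and released; I had to set the board down once on the mat to re-grip it, because the first grip ran into joint 6's limit.

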